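# Clear the screwdriving station: housings into the drawer, spanners on the rack

### The arm

A 7-joint arm with a two-finger parallel gripper is mounted at the origin on the work surface. World frame = base frame: x ahead of the robot, y to its left, z up, the work surface at z = 0. Lengths are in m, angles in rad, forces in N, time in s.
With the tool pointing down it reaches from about 0.4 to 0.85 m from the base axis. Payload 4.5 kg.
Tool frame: the origin (TCP) lies between the finger pads; the fingertips stand r.tip_reach ahead of it and the grasp point (between the pads) lies 3 mm ahead of it (r.tip_reach is the distance from the TCP to the fingertips, in m); z points along the fingers, y is the line along which they close (so a half turn about z gives the same grasp; the last joint's range is limited). The gripper opens to 88 mm and grips with 3 to 60 N. Pads are 18 mm wide; open, the fingers measure 123 mm over their backs; the gripper's body (75 mm by 187 mm) begins 45 mm behind the grasp point.
Start: joints at [-1.22, 0.689, -0.195, 1.565, 0.157, 0.902, -0.215], TCP at [0.195, 0.594, 0.261] pointing down, gripper open.
Joint ranges: [-3.01, 3.01], [-0.46, 2.08], [-1.47, 1.51], [0.13, 2.56], [-1, 4.14], [0.04, 2.09], [-2.66, 2.66]. Speed limits (rad/s): [2.57, 2.57, 3.14, 3.14, 3.14, 3.14, 3.14].

### API

Orientations are given as a unit quaternion [x, y, z, w].
In Python, from plant import r gives the robot as it stands.
- The arm moves only by the tool step_arm, never from a script. Its argument "motion" is a list of rows, each an object with "dp": the shift along the tool's x, y, z in mm, a list of three; "twist": the turn, a rotation vector about the tool's x, y, z in rad, a list of three; "hand": the opening, from -1 (shut) to 1 (fully open). In form: [{"dp": [dx, dy, dz], "twist": [rx, ry, rz], "hand": hand}, ...]. A call has 1 to 5 rows; each row is the pose to reach, as a shift and turn from the pose commanded when the call began, along the tool's axes at that moment; what a row does not reach only later rows make up. A row lasts 1/8 s, in which the tool goes at most 62.5 mm and 10.7 degrees, less where a joint would pass 70% of its speed; a pose out of reach is approached as far as the arm can. A call with a gripper value outside its range is refused whole. The fingers move at their own pace and stop on an object; "force" is the grip in N (left out, the last holds). Time passes only in rows, so rows that repeat a pose let the fingers close. It gives the time, the measured TCP pose, the force, the opening and the grip force at its end, in the units of the state.
- r.get_state(): the state, without advancing time (a new reading comes with each control period).
- r.snapshot(name): name is "scene" or "top" or "wrist"; returns a dict with "pixels" (384x512x3 uint8, red, green, blue), "depth" (384x512 float32, m along the optical axis (not along the pixel's ray), 0 where there is no reading), "fx", "fy", "cx", "cy" (pixels), "D" ([k1, k2, p1, p2, k3] as OpenCV has them; the pictures are not rectified), "xyz" and "orientation" of the camera in the world; the wrist camera has in their place "mount" (4x4, takes a point from camera to tool coordinates, whose origin is the TCP and whose axes are the flange's). Camera axes: x right, y down, z forward; pixel columns grow to the right and rows downward; lengths in m; the calibration is good to about 2 mm. A picture is of the moment at which its call begins: read the wrist's pose just before it.
- r.finish_job(): hands the job in; it is judged then, once.
Trained networks look in the newest picture that a camera, given by its name, has taken for a name from the list of things; names that differ only in an ending like _2 or _b are one class to them, and where a whole thing is asked for, a point or a joint stands for the part that bears it (a point fixed in the world has none). Each returns a list of dicts, best first, with "score" (0 to 1); they miss things now and then, are a little off and sometimes report something else, mostly with a low value. They report only what shows in the picture. A call takes as long as a camera call.
- r.search_frame(camera, thing): "at" ([x, y, z] in m, in the coordinates of the camera as it stood for that picture, good to about 4 mm: the middle of the surface that is visible of it).
The state is a dict: "clock": time; "q": joint angles; "qd": joint speeds; "joint_torque": joint torques, N m; "tool_pos": TCP position; "eef_rot": TCP orientation; "contact_force": force on the tool from outside, world axes, zero at the start; "moment": the same for the moment, N m; "opening": opening from 0.0 (shut) to 1.0 (fully open); "finger_force": force on a finger pad.
Only numpy, scipy, OpenCV 4.12 (cv2) and the standard library are available. Lean on these libraries where they do the work, as an engineer would, in place of code of your own. Each camera call takes 0.05 s, during which the arm holds its last target. There are 200 camera calls.

### The job

The screwdriving station has been changed over; put its things away. Pull the drawer right out to its stop, stand every black housing flat on its base on the drawer's floor, hang every coloured spanner by its eye on a rack peg of its own, pushed well back on the peg, and finish with the drawer fully shut. Leave the jar, the solder reel and the cutters where they are.

Things in the scene. Friction and masses are not known exactly. Their poses are not given: they have to be found in the camera images.
- cabinet: low beige steel drawer unit on the bench, ahead and to the left, front turned roughly to the robot: 260 mm wide (y), 240 mm deep (x), 105 mm high. Origin under its centre; x points from its front to its back. Fixed. Its only drawer opens along -x.
- drawer (a joint): slide of the drawer: 0 = shut, 0.16 m = out at its stop. About 2 N starts it, a little more when moved fast; it stays where it is left.
- drawer_handle (a point): middle of the drawer's bar handle: round steel bar 10 mm thick, 110 mm long, level along this point's y, 75 mm above the bench, its centre line 42 mm in front of the drawer's face, a stub to the face at each end. Axes as the cabinet's (x into the unit). Moves with the drawer.
- drawer_floor (a point): centre of the drawer's inner floor, 18 mm above the bench; axes as the cabinet's; moves with the drawer. Floor 194 mm (x) by 228 mm (y). Side and back walls 40 mm high, front panel's top 98 mm above the bench; handle 154 mm ahead (-x). At the stop the floor lies open from x = -0.097 to +0.06, the rest is beneath the unit's top.
- rack: sloping tool rack, ahead and to the right, fixed: blue side frames 310 mm apart, two aluminium cross-bars, four steel pegs on the upper one. Origin on the bench below the pegs' feet; -x faces the user. The bars lie in a plane at 45 degrees, upper 40 mm wide, lower 25 mm wide and 117 mm farther down the slope, open between. A hung spanner leans back on both, jaw down.
- peg1 (a point): point on a peg's centre line, 16 mm out of the upper bar, 176 mm above the bench; axes as the rack's. The peg: round rod 10 mm thick, 60 mm out of the bar, end rounded, square to the slope: it rises at 45 degrees towards the user, direction (-0.707, 0, 0.707) in rack axes. Pegs are 75 mm apart along rack y, peg1 farthest to +y.
- peg2 (a point): as peg1, next along the rack's -y
- peg3 (a point): as peg1, next along the rack's -y
- peg4 (a point): as peg1, next along the rack's -y
- spanner_red: flat steel spanner, red plastic-dipped handle, 162 mm long, 0.16 kg, both faces alike. Origin: underside of the handle's middle (balance point); x to the eye, z square to the faces. Handle x -40 to 32 mm, 24 mm wide, 14 mm thick; at +x the hanging eye, a ring 50 mm outside, 30 mm hole, 8 mm thick; at -x the open jaw, 40 mm wide. Starts flat on the bench; may be absent.
- spanner_red_eye (a point): centre of that spanner's hanging eye, 57 mm along x from its origin and 7 mm above its underside.
- spanner_blue: as spanner_red, with a blue handle. May be absent.
- spanner_blue_eye (a point): as spanner_red_eye
- spanner_yellow: as spanner_red, with a yellow handle. May be absent.
- spanner_yellow_eye (a point): as spanner_red_eye
- spanner_green: as spanner_red, with a green handle. May be absent.
- spanner_green_eye (a point): as spanner_red_eye
- housing1: black moulded control housing, 0.17 kg, standing upright on the bench at the start: a base 84 mm (x) by 56 mm (y) by 26 mm high, with a raised block in the middle of its top, 34 mm (x) by 36 mm (y), from 26 to 48 mm above the underside, by which it can be gripped. Origin: centre of the underside, z up. May be absent.
- housing2: as housing1. May be absent.
- housing3: as housing1. May be absent.
- screw_jar: bystander: closed jar, 60 mm across, 75 mm high, at the back of the bench between drawer unit and rack; origin under its centre
- solder_reel: bystander: grey solder reel, 60 mm across, 40 mm high, standing on the bench beside the drawer unit; origin under its centre
- cutters: bystander: pair of red-handled side cutters, 150 mm long, 16 mm high, lying on the bench to the left of the rack; origin under its middle

How it is judged:
On the way, in this order (a step that is already met when the one before it is completed fails the run):
1. the drawer has been pulled out to its stop (value of joint drawer above 0.152 m), for 0.2 s.
2. every housing stands in the drawer (x of housing1 in the frame of drawer_floor between -0.1 and 0.1 m and y of housing1 in the frame of drawer_floor between -0.116 and 0.116 m and z of housing1 in the frame of drawer_floor between -0.01 and 0.015 m and angle between each of housing1, housing2, housing3's own z axis and vertical below 0.2 rad and x of housing2 in the frame of drawer_floor between -0.1 and 0.1 m and y of housing2 in the frame of drawer_floor between -0.116 and 0.116 m and z of housing2 in the frame of drawer_floor between -0.01 and 0.015 m and x of housing3 in the frame of drawer_floor between -0.1 and 0.1 m and y of housing3 in the frame of drawer_floor between -0.116 and 0.116 m and z of housing3 in the frame of drawer_floor between -0.01 and 0.015 m), for 0.2 s.
At the end, for the whole second after the job is handed in: Drawer shut (within 6 mm); every housing present upright (0.2 rad) on the drawer's floor; every spanner present hangs with a peg through its eye, the eye's centre within 28 mm of that peg's listed point, one spanner to a peg; all at rest (all of step 2 and value of joint drawer below 0.006 m and linear speed of each of housing1, housing2, housing3, spanner_red, spanner_blue, spanner_yellow, spanner_green below 0.03 m/s and (distance between spanner_red_eye and peg1 below 0.028 m or distance between spanner_red_eye and peg2 below 0.028 m or distance between spanner_red_eye and peg3 below 0.028 m or distance between spanner_red_eye and peg4 below 0.028 m) and (distance between spanner_blue_eye and peg1 below 0.028 m or distance between spanner_blue_eye and peg2 below 0.028 m or distance between spanner_blue_eye and peg3 below 0.028 m or distance between spanner_blue_eye and peg4 below 0.028 m) and (distance between spanner_yellow_eye and peg1 below 0.028 m or distance between spanner_yellow_eye and peg2 below 0.028 m or distance between spanner_yellow_eye and peg3 below 0.028 m or distance between spanner_yellow_eye and peg4 below 0.028 m) and (distance between spanner_green_eye and peg1 below 0.028 m or distance between spanner_green_eye and peg2 below 0.028 m or distance between spanner_green_eye and peg3 below 0.028 m or distance between spanner_green_eye and peg4 below 0.028 m) and distance between each of spanner_blue_eye, spanner_yellow_eye, spanner_green_eye and spanner_red_eye above 0.045 m and distance between each of spanner_yellow_eye, spanner_green_eye and spanner_blue_eye above 0.045 m and distance between spanner_green_eye and spanner_yellow_eye above 0.045 m); the robot touches nothing.
It fails at once if a bystander was moved more than 40 mm (distance of any of screw_jar, solder_reel, cutters from where it was at the start of the episode above 0.04 m).
Of housing1, housing2, housing3 only 2 to 3 are there at a start; the rules pass over those that are not, and their reading is None.
Of spanner_red, spanner_blue, spanner_yellow, spanner_green only 3 to 4 are there at a start; the rules pass over those that are not, and their reading is None.
At some moment in a run one of housing1, housing2, housing3 may be knocked a few centimetres aside while the robot is not near it.
Once in a run the grip may slacken for a moment while it holds something.
It also fails if it takes over 210 s, if anything falls off the work surface, if the arm or the gripper's body presses on something with over 40 N, if the wrist force passes 120 N, or if a joint passes its speed limit or range.

## Working session

There is one attempt and no reset: what is moved stays moved. The work goes in short steps, Python scripts to look and compute and a tool call to move; the robot and the scene stay as the last step left them, time stands still between calls to the robot, and variables do not carry over. Pictures are saved under pics/ and viewed, at most 14 in all, crops included, and the job is handed in when it is done.

Besides the shell and the picture viewer there is one more tool, called after "Request:" in YAML: its name, and indented under it one key for each argument. step_arm: Moves the arm, as the interface text tells. Its arguments: {"type":"object","properties":{"motion":{"type":"array"},"force":{"type":"number"}},"required":["motion"]}

```bash
ls; mkdir -p pics; cat > h.py <<'E'
import numpy as np, cv2
from scipy.spatial.transform import Rotation as R
from plant import r
def pose(s=None):
    s=s or r.get_state(); T=np.eye(4); T[:3,:3]=R.from_quat(s["eef_rot"]).as_matrix(); T[:3,3]=s["tool_pos"]; return T
def snap(n,save=None):
    P=pose(); d=r.snapshot(n)
    if n=="wrist": T=P@np.array(d["mount"])
    else:
        T=np.eye(4); T[:3,:3]=R.from_quat(d["orientation"]).as_matrix(); T[:3,3]=d["xyz"]
    d["T"]=T; d["K"]=np.array([[d["fx"],0,d["cx"]],[0,d["fy"],d["cy"]],[0,0,1.]])
    if save: cv2.imwrite("pics/"+save,d["pixels"][:,:,::-1])
    return d
def cloud(d):
    h,w=d["depth"].shape; u,v=np.meshgrid(np.arange(w),np.arange(h))
    p=cv2.undistortPoints(np.stack([u,v],-1).reshape(-1,1,2).astype(float),d["K"],np.array(d["D"],float)).reshape(h,w,2)
    z=d["depth"][...,None]; c=np.concatenate([p*z,z],-1)
    return c@d["T"][:3,:3].T+d["T"][:3,3]
def find(d,n,thing):
    return [(np.round(d["T"][:3,:3]@np.array(x["at"])+d["T"][:3,3],4),round(x["score"],2)) for x in r.search_frame(n,thing)]
def plan(goal,Rm=None,P=None):
    "mm shift and rotvec in tool axes from the current pose"
    P=pose() if P is None else P
    dp=P[:3,:3].T@(np.array(goal)-P[:3,3])*1000
    tw=R.from_matrix(P[:3,:3].T@(P[:3,:3] if Rm is None else Rm)).as_rotvec()
    return np.round(dp,1),np.round(tw,3)
E
python3 - <<'E'
from h import *
print(r.get_state(),r.tip_reach)
for n in("scene","top"):
    d=snap(n,n+"0.png"); print(n,d["xyz"],d["fx"],d["D"])
    np.savez(n+"0.npz",c=cloud(d),rgb=d["pixels"])
    for t in["cabinet","drawer_handle","rack","spanner_red","spanner_blue","spanner_yellow","spanner_green","housing1","screw_jar","solder_reel","cutters"]:
        print(t,[(x[0].tolist(),x[1]) for x in find(d,n,t)][:4])
E
```

```text
pics
{'clock': 0.0, 'q': array([-1.22020675,  0.69000918, -0.19454773,  1.56634355,  0.15729103,
        0.90250864, -0.21506423]), 'qd': array([0.0007473 , 0.00084304, 0.00071196, 0.00022135, 0.00120232,
       0.0013345 , 0.00027721]), 'joint_torque': array([ 5.89352458e-04, -5.27554107e+01, -1.26690332e+00, -1.53428221e+01,
       -5.27124968e-02,  6.71557340e-03,  1.75108448e-04]), 'tool_pos': array([0.19453755, 0.59332156, 0.25989526]), 'eef_rot': array([ 1.57663801e-01,  9.87492403e-01, -9.33014335e-04, -9.49497101e-05]), 'contact_force': array([ 0.81449238, -0.8976057 ,  0.3797564 ]), 'moment': array([ 0.01216263,  0.00780145, -0.00903824]), 'finger_force': 0.0, 'opening': 0.998981870976897} 0.022
scene [ 1.2880616  -0.92991236  0.87883618] 430.1751073247415 [-0.01457224  0.          0.          0.          0.        ]
cabinet [([0.656, 0.3556, 0.0966], 0.85), ([0.7554, 0.2316, 0.0348], 0.74), ([0.6038, -0.4281, 0.1162], 0.34)]
drawer_handle [([0.5428, 0.2975, 0.072], 0.63), ([0.5797, 0.0665, 0.0195], 0.57)]
rack [([0.5964, -0.4284, 0.1141], 0.98), ([0.6918, 0.0723, 0.0233], 0
[... 613 characters left out ...]
     0.          0.        ]
cabinet [([0.6095, 0.3987, 0.1062], 0.81)]
drawer_handle [([0.5243, 0.3182, 0.0806], 0.67)]
rack [([0.5911, -0.4238, 0.1531], 0.8)]
spanner_red [([0.4354, -0.099, 0.0093], 0.55)]
spanner_blue [([0.5131, -0.1712, 0.01], 0.47)]
spanner_yellow [([0.7502, 0.2387, 0.0394], 0.54), ([0.5146, -0.1727, 0.0118], 0.48), ([0.7377, -0.1524, 0.0106], 0.42)]
spanner_green [([0.4003, -0.3272, 0.015], 0.74), ([0.7497, 0.245, 0.0365], 0.36)]
housing1 [([0.4471, 0.0465, 0.0265], 0.84), ([0.567, 0.0776, 0.023], 0.75), ([0.6741, 0.0881, 0.0269], 0.55)]
screw_jar [([0.7584, 0.0535, 0.075], 0.69)]
solder_reel [([0.751, 0.2395, 0.0379], 0.65)]
cutters [([0.7381, -0.1526, 0.0129], 0.73)]
```

View pics/top0.png

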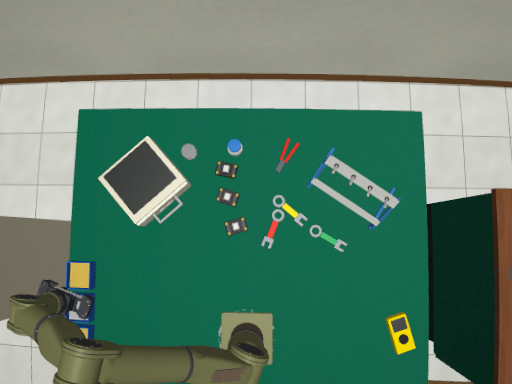

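View pics/scene0.png

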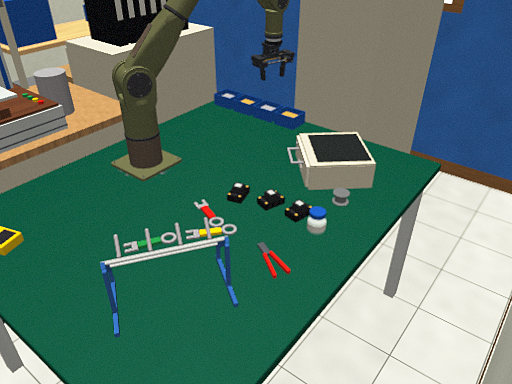

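```bash
cat > fit.py <<'E'
from h import *
def rect(m,xy):
    (c,(w,h),a)=cv2.minAreaRect((xy[m]*1000).astype(np.float32)); return np.round(c,1),np.round((w,h),1),round(a,2),m.sum()
A=[np.load(n+"0.npz") for n in("top","scene")]
for a in A:
    c=a["c"].reshape(-1,3); x,y,z=c.T
    near=(abs(x-.61)<.25)&(abs(y-.37)<.25)
    print("cab top",rect(near&(abs(z-.105)<.006),c[:,:2]),np.median(z[near&(abs(z-.105)<.006)]))
    rk=(abs(x-.59)<.2)&(abs(y+.43)<.25)&(z>.03)
    p=c[rk]; print("rack n",len(p), "zmax",p[:,2].max())
    # bar plane: ransac
    rng=np.random.default_rng(0);best=None
    for _ in range(2000):
        q=p[rng.choice(len(p),3,False)]; n=np.cross(q[1]-q[0],q[2]-q[0]); l=np.linalg.norm(n)
        if l<1e-6: continue
        n/=l
        if n[2]<0:n=-n
        if abs(n[2]-.707)>.1: continue
        k=abs((p-q[0])@n)<.004
        if best is None or k.sum()>best.sum(): best=k
    b=p[best]; m=b.mean(0); n=np.linalg.svd(b-m)[2][2]; n*=np.sign(n[2])
    print("plane",len(b),m.round(4),n.round(3))
    u=np.cross([0,0,1],n);u/=np.linalg.norm(u); v=np.cross(n,u)
    st=np.stack([(b-m)@u,(b-m)@v],1); 
    print("u",u.round(3),"v",v.round(3)); h,e=np.histogram(st[:,1],bins=np.arange(-.15,.15,.008)); print([(round(float(i),3),int(j)) for i,j in zip(e,h) if j])
    for lo in(True,False):
        s=st[:,1]<0 if lo else st[:,1]>0
        g=st[s]; print(lo,rect(np.ones(len(g),bool),g))
    o=p[((p-m)@n>.015)]; s=(o-m)@u; print("pegs",len(o),np.histogram(s,bins=np.arange(-.2,.2,.01))[0].tolist())
E
python3 fit.py
```

```text
cab top (array([620.3, 411.7]), array([253.8, 261.2]), 41.91, np.int64(3631)) 0.1054965391272158
rack n 1572 zmax 0.2136631242671685
plane 1131 [ 0.587  -0.4107  0.1328] [-0.597  0.391  0.7  ]
u [-0.548 -0.837  0.   ] v [ 0.586 -0.384  0.714]
[(-0.11, 1), (-0.102, 6), (-0.094, 12), (-0.086, 83), (-0.078, 113), (-0.07, 102), (-0.062, 95), (-0.054, 5), (-0.046, 7), (-0.038, 5), (-0.03, 9), (-0.022, 9), (-0.014, 7), (-0.006, 8), (0.002, 11), (0.01, 6), (0.018, 27), (0.026, 107), (0.034, 118), (0.042, 116), (0.05, 137), (0.058, 130), (0.066, 17)]
True (array([  1.1, -54.1]), array([314.2, 105. ]), 0.49, np.int64(459))
False (array([ 2.1, 34.7]), array([310.3,  68.4]), 0.02, np.int64(672))
pegs 83 [0, 0, 0, 0, 0, 0, 0, 0, 11, 11, 0, 0, 0, 0, 0, 1, 14, 0, 0, 0, 0, 0, 0, 18, 4, 0, 0, 0, 0, 0, 12, 12, 0, 0, 0, 0, 0, 0, 0]
cab top (array([620.9, 410. ]), array([254. , 271.5]), 42.34, np.int64(2038)) 0.10462182713313772
rack n 1849 zmax 0.20964020261879424
plane 791 [ 0.6    -0.4162  0.1402] [-0.583  0.405  0.705]
u [-0.57  -0.821  0.   ] v [ 0.579 -0.402  0.709]
[(-0.118, 1), (-0.11, 2), (-0.102, 10), (-0.094, 13), (-0.086, 50), (-0.078, 207), (-0.07, 5), (-0.062, 1), (-0.054, 2), (-0.046, 1), (-0.038, 1), (-0.03, 2), (-0.014, 1), (-0.006, 1), (0.002, 5), (0.01, 21), (0.018, 17), (0.026, 28), (0.034, 18), (0.042, 207), (0.05, 198)]
True (array([  2. , -59.7]), array([292.5, 100.9]), 0.58, np.int64(296))
False (array([ 0.8, 29.6]), array([311. ,  52.6]), 0.91, np.int64(495))
pegs 312 [0, 0, 0, 0, 0, 0, 0, 0, 42, 33, 0, 0, 0, 0, 0, 6, 69, 0, 0, 0, 0, 0, 0, 50, 28, 0, 0, 0, 0, 0, 12, 72, 0, 0, 0, 0, 0, 0, 0]
```

```bash
cat >> h.py <<'E'
def down(yaw):
    "tool down, tool y along yaw (deg)"
    y=np.array([np.cos(np.radians(yaw)),np.sin(np.radians(yaw)),0]); z=np.array([0,0,-1.]); return np.stack([np.cross(y,z),y,z],1)
E
python3 - <<'E'
from h import *
print(plan([.49,.30,.25],down(42)))
d=r.snapshot("wrist"); print(np.round(d["mount"],3),d["fx"])
E
```

```text
(array([-372.2, -187.3,   10.7]), array([ 0.   , -0.   ,  0.521]))
[[ 0.001 -0.951 -0.31   0.081]
 [ 1.     0.001  0.001  0.001]
 [-0.    -0.31   0.951 -0.124]
 [ 0.     0.     0.     1.   ]] 273.87197025547954
```

Request:
step_arm:
  motion:
    - {"dp": [-60,-30,2],"twist": [0,0,0.1],"hand": -0.1}
    - {"dp": [-115,-58,4],"twist": [0,0,0.2],"hand": -0.1}
    - {"dp": [-170,-85,6],"twist": [0,0,0.3],"hand": -0.1}
    - {"dp": [-225,-112,8],"twist": [0,0,0.4],"hand": -0.1}
    - {"dp": [-280,-140,10],"twist": [0,0,0.52],"hand": -0.1}

```text
clock: 1.88
tool_pos: [0.4181, 0.3728, 0.2509]
eef_rot: [0.408, 0.913, 0.0, 0.0]
contact_force: [0.5, 1.0, 0.2]
opening: 0.462
finger_force: 0.0
```

```bash
python3 - <<'E'
from h import *
print(plan([.49,.30,.25],down(42)), r.get_state()["q"].round(2), r.get_state()["opening"])
E
```

```text
(array([-102.3,    5. ,    0.9]), array([ 0.001, -0.   , -0.003])) [-0.76  0.61 -0.08  1.78  0.07  0.75 -0.15] 0.4620996480459686
```

Request:
step_arm:
  motion:
    - {"dp": [-52,2,0],"twist": [0,0,0],"hand": -0.1}
    - {"dp": [-102,4,0],"twist": [0,0,0],"hand": -0.1}
    - {"dp": [-102,4,0],"twist": [0,0,0],"hand": -0.1}

```text
clock: 2.25
tool_pos: [0.4916, 0.2963, 0.2507]
eef_rot: [0.41, 0.912, -0.001, 0.002]
contact_force: [-0.4, -0.3, -0.6]
opening: 0.45
finger_force: 0.0
```

```bash
cat > bar.py <<'E'
from h import *
d=snap("wrist","w1.png"); c=cloud(d); np.savez("w1.npz",c=c,rgb=d["pixels"])
print(find(d,"wrist","drawer_handle")); P=pose(); print(P[:3,3].round(4))
p=c.reshape(-1,3); p=p[d["depth"].ravel()>0]
ex=np.array([np.cos(np.radians(42)),np.sin(np.radians(42))]); ey=np.array([-ex[1],ex[0]])
b=p[(abs(p[:,2]-.078)<.006)&(np.linalg.norm(p[:,:2]-[.51,.31],axis=1)<.1)]
st=np.c_[(b[:,:2]-[.51,.31])@ex,(b[:,:2]-[.51,.31])@ey]; print(len(b),np.histogram(st[:,0],bins=np.arange(-.1,.1,.008)),np.percentile(st[:,1],[2,98]))
E
python3 bar.py
```

```text
[(array([0.4996, 0.3503, 0.081 ]), 0.88)]
[0.4879 0.3012 0.2507]
1727 (array([  0,   0,   0,   0,   0,   0,   0,   0,   0,   0, 664, 333, 120,
       122, 122, 298,  68,   0,   0,   0,   0,   0,   0,   0]), array([-0.1  , -0.092, -0.084, -0.076, -0.068, -0.06 , -0.052, -0.044,
       -0.036, -0.028, -0.02 , -0.012, -0.004,  0.004,  0.012,  0.02 ,
        0.028,  0.036,  0.044,  0.052,  0.06 ,  0.068,  0.076,  0.084,
        0.092])) [-0.05384135  0.08323491]
```

View pics/w1.png

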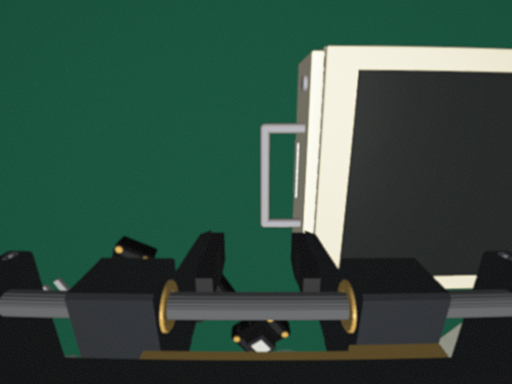

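```bash
python3 - <<'E'
from h import *
a=np.load("w1.npz"); c=a["c"]
b=c[135:215,259:272].reshape(-1,3); b=b[abs(b[:,2]-.078)<.006]
m=b.mean(0); v=np.linalg.svd(b-m)[2][0]; print(len(b),m.round(4),v.round(3),b[:,2].max())
# full bar extents and centre
l=c[120:232,261:269].reshape(-1,3); l=l[abs(l[:,2]-.078)<.006]; t=(l-m)@v; print(np.percentile(t,[0,1,99,100])); ctr=m+v*(t.min()+t.max())/2
ang=np.degrees(np.arctan2(v[1],v[0])); print("bar yaw",ang,"ctr",ctr)
yaw=(ang-90)%180
print(yaw,plan([ctr[0],ctr[1],.12],down(yaw)))
E
```

```text
710 [0.4923 0.308  0.0787] [ 0.67  -0.742  0.008] 0.08164953540203357
[-0.05293922 -0.05193758  0.06318028  0.06470782]
bar yaw -47.942290450413395 ctr [0.49627467 0.30362887 0.07873062]
42.057709549586605 (array([ -3.9,   7.8, 130.7]), array([ 0.   , -0.001, -0.001]))
```

Request:
step_arm:
  motion:
    - {"dp": [-4,8,60],"twist": [0,0,0],"hand": -0.2}
    - {"dp": [-4,8,120],"twist": [0,0,0],"hand": -0.2}
    - {"dp": [-4,8,172],"twist": [0,0,0],"hand": -0.2}
    - {"dp": [-4,8,172],"twist": [0,0,0],"hand": -0.6}
    - {"dp": [-4,8,172],"twist": [0,0,0],"hand": -1}
  force: 30

```text
clock: 2.98
tool_pos: [0.4968, 0.3053, 0.0804]
eef_rot: [0.406, 0.914, 0.001, 0.0]
contact_force: [1.3, 0.5, 0.4]
opening: 0.196
finger_force: 0.0
```

Request:
step_arm:
  motion:
    - {"dp": [0,0,0],"twist": [0,0,0],"hand": -1}
    - {"dp": [0,0,0],"twist": [0,0,0],"hand": -1}

```text
clock: 3.22
tool_pos: [0.4957, 0.3038, 0.0808]
eef_rot: [0.406, 0.914, 0.0, -0.0]
contact_force: [-5.3, -2.0, 7.8]
opening: 0.098
finger_force: 30.2
```

```bash
python3 - <<'E'
from h import *
s=r.get_state();print(s["opening"],s["finger_force"],s["contact_force"],pose()[:3,3])
u=np.array([np.cos(np.radians(42.06)),np.sin(np.radians(42.06)),0]); print(plan(pose()[:3,3]-.16*u,down(42.06)))
E
```

```text
0.0983683203559415 30.15448898077011 [-5.30971549 -2.03384199  7.75082069] [0.4956985  0.30375082 0.08079   ]
(array([ 1.0e-01, -1.6e+02,  0.0e+00]), array([-0.   , -0.001,  0.   ]))
```

Request:
step_arm:
  motion:
    - {"dp": [0,-20,0],"twist": [0,0,0],"hand": -1}
    - {"dp": [0,-50,0],"twist": [0,0,0],"hand": -1}
    - {"dp": [0,-80,0],"twist": [0,0,0],"hand": -1}
    - {"dp": [0,-110,0],"twist": [0,0,0],"hand": -1}
    - {"dp": [0,-135,0],"twist": [0,0,0],"hand": -1}

```text
clock: 3.85
tool_pos: [0.398, 0.2165, 0.0808]
eef_rot: [0.405, 0.914, 0.005, 0.001]
contact_force: [-0.8, 5.4, 1.4]
opening: 0.095
finger_force: 30.1
```

Request:
step_arm:
  motion:
    - {"dp": [0,-15,0],"twist": [0,0,0],"hand": -1}
    - {"dp": [0,-26,0],"twist": [0,0,0],"hand": -1}
    - {"dp": [0,-26,0],"twist": [0,0,0],"hand": -1}
    - {"dp": [0,-26,0],"twist": [0,0,0],"hand": -1}

```text
clock: 4.35
tool_pos: [0.378, 0.1986, 0.0808]
eef_rot: [0.405, 0.914, 0.001, -0.001]
contact_force: [-4.5, 3.2, 3.1]
opening: 0.1
finger_force: 30.1
```

```bash
python3 - <<'E'
from h import *
s=r.get_state();print(s["opening"],s["finger_force"],s["contact_force"],pose()[:3,3],np.linalg.norm(pose()[:3,3]-[.4957,.3038,.0808]))
d=snap("top","top1.png"); print(find(d,"top","drawer_handle"),find(d,"top","drawer_floor"),find(d,"top","housing1"))
E
```

```text
0.09957098844333374 30.087601393461227 [-4.52101496  3.22961704  3.1129048 ] [0.37800772 0.19856193 0.08079374] 0.15788135903475634
[(array([0.4964, 0.2792, 0.016 ]), 0.58)] [(array([0.4981, 0.2839, 0.0187]), 0.81)] [(array([0.679 , 0.0884, 0.0282]), 0.78), (array([0.5653, 0.0815, 0.0287]), 0.71), (array([ 0.4008, -0.3246,  0.0149]), 0.6)]
```

Request:
step_arm:
  motion:
    - {"dp": [0,-5,0],"twist": [0,0,0],"hand": -1}
    - {"dp": [0,-5,0],"twist": [0,0,0],"hand": -1}
    - {"dp": [0,-2,0],"twist": [0,0,0],"hand": -0.1}
    - {"dp": [0,-2,0],"twist": [0,0,0],"hand": -0.1}

```text
clock: 5.05
tool_pos: [0.3782, 0.1955, 0.0807]
eef_rot: [0.407, 0.914, 0.0, 0.0]
contact_force: [-0.3, 0.4, -0.4]
opening: 0.303
finger_force: 0.0
```

```bash
python3 - <<'E'
from h import *
s=r.get_state();print(s["opening"],s["finger_force"],s["contact_force"],pose()[:3,3],np.linalg.norm(pose()[:3,3]-[.4957,.3038,.0808]))
print(plan([.44,0.05,.25],down(42.06)))
E
```

```text
0.30279698773486485 0.0 [-0.32889035  0.42982529 -0.43554831] [0.37817552 0.19545615 0.08074427] 0.1598449103494748
(array([-149.4,  -51.3, -169.3]), array([ 0.001, -0.   , -0.001]))
```

Request:
step_arm:
  motion:
    - {"dp": [0,0,-55],"twist": [0,0,0],"hand": 0.5}
    - {"dp": [0,0,-110],"twist": [0,0,0.15],"hand": 0.5}
    - {"dp": [-45,0,-150],"twist": [0,0,0.3],"hand": 0.5}
    - {"dp": [-90,2,-190],"twist": [0,0,0.45],"hand": 0.5}
    - {"dp": [-140,4,-219],"twist": [0,0,0.6],"hand": 0.5}

```text
clock: 5.68
tool_pos: [0.4749, 0.0929, 0.3015]
eef_rot: [0.66, 0.751, 0.0, -0.0]
contact_force: [1.1, 0.5, -1.0]
opening: 0.746
finger_force: 0.0
```

```bash
python3 - <<'E'
from h import *
print(pose()[:3,3],plan([.56,0,.30],down(0)))
E
```

```text
[0.47487061 0.09286681 0.30147696] (array([-103.1,   72.4,    1.4]), array([-0.   , -0.001,  0.129]))
```

Request:
step_arm:
  motion:
    - {"dp": [-50,35,1],"twist": [0,0,0.07],"hand": 0.5}
    - {"dp": [-100,72,1],"twist": [0,0,0.13],"hand": 0.5}
    - {"dp": [-100,72,1],"twist": [0,0,0.13],"hand": 0.5}

```text
clock: 6.05
tool_pos: [0.5611, -0.0015, 0.2973]
eef_rot: [0.709, 0.705, -0.002, 0.001]
contact_force: [-1.3, 0.1, -0.9]
opening: 0.75
finger_force: 0.0
```

```bash
cat >> h.py <<'E'
def housings(d,c=None):
    "raised blocks (z~48 mm) and yaw from the block+base points; black pixels"
    c=cloud(d) if c is None else c; out=[]
    for p,s in find(d,"wrist","housing1"):
        if s<.4: continue
        k=(np.linalg.norm(c[...,:2]-p[:2],axis=2)<.07)&(d["depth"]>0)
        top=c[k&(abs(c[...,2]-.048)<.006)][:,:2]; base=c[k&(abs(c[...,2]-.026)<.006)][:,:2]
        if len(top)<20: print("few",p,s,len(top)); continue
        allp=np.r_[top,base]
        rt=cv2.minAreaRect((top*1000).astype(np.float32)); ra=cv2.minAreaRect((allp*1000).astype(np.float32))
        (w,h),a=ra[1],ra[2]; a=a if w>h else a+90
        out.append((p,s)); print(p,s,"top",np.round(rt[0],1),np.round(rt[1],1),round(rt[2],1),"| all",np.round(ra[0],1),np.round(ra[1],1),"long yaw",round((a+90)%180-90,1))
E
python3 - <<'E'
from h import *
d=snap("wrist","w2.png"); housings(d)
E
```

```text
[0.6697 0.0942 0.0246] 0.89 top [679.7  91.2] [34.7 36.8] 79.5 | all [655.   96.7] [ 83.8 109.7] long yaw -10.9
[0.4541 0.0522 0.0239] 0.79 top [448.7  49.1] [36.1 34.2] 17.1 | all [449.   48.5] [58.7 83.5] long yaw -72.9
[0.5659 0.0843 0.0283] 0.58 top [566.9  84.8] [33.4 36.4] 72.9 | all [566.9  84.7] [83.8 59.1] long yaw 71.5
few [ 0.6406 -0.2813  0.0754] 0.43 0
```

View pics/w2.png

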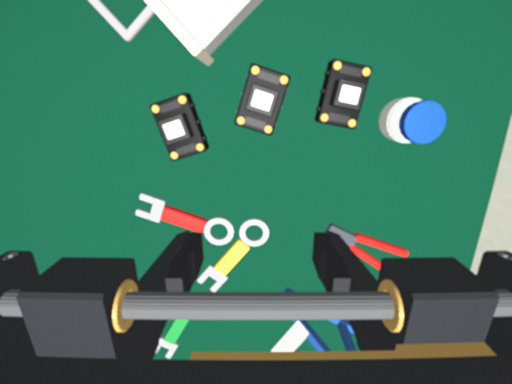

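```bash
python3 - <<'E'
from h import *
print(plan([.449,.049,.11],down(107)), r.get_state()["q"].round(2))
E
```

```text
(array([  45.3, -108.6,  188. ]), array([-0.003, -0.003, -1.865])) [ 0.26  0.6  -0.59  1.71  0.4   0.95 -0.48]
```

Request:
step_arm:
  motion:
    - {"dp": [9,-22,38],"twist": [0,0,-0.186],"hand": 0.5}
    - {"dp": [18,-44,75],"twist": [0,0,-0.372],"hand": 0.5}
    - {"dp": [27,-65,113],"twist": [0,0,-0.558],"hand": 0.5}
    - {"dp": [36,-87,150],"twist": [0,0,-0.744],"hand": 0.5}
    - {"dp": [45,-109,188],"twist": [0,0,-0.93],"hand": 0.5}

```text
clock: 6.78
tool_pos: [0.4475, 0.0504, 0.1098]
eef_rot: [0.309, 0.951, 0.0, -0.001]
contact_force: [1.0, -0.4, -0.2]
opening: 0.751
finger_force: 0.0
```

Request:
step_arm:
  motion:
    - {"dp": [0,0,0],"twist": [0,0,-0.186],"hand": 0.5}
    - {"dp": [0,0,0],"twist": [0,0,-0.372],"hand": 0.5}
    - {"dp": [0,0,0],"twist": [0,0,-0.558],"hand": 0.5}
    - {"dp": [0,0,0],"twist": [0,0,-0.744],"hand": 0.5}
    - {"dp": [0,0,0],"twist": [0,0,-0.93],"hand": 0.5}

```text
clock: 7.4
tool_pos: [0.4482, 0.0501, 0.1107]
eef_rot: [-0.151, 0.989, -0.0, -0.001]
contact_force: [-0.3, -0.3, -0.4]
opening: 0.75
finger_force: 0.0
```

```bash
python3 - <<'E'
from h import *
print(plan([.449,.049,.051],down(107)), r.get_state()["q"].round(2))
d=snap("top"); print(find(d,"top","housing1"))
E
```

```text
(array([-0.6, -1.3, 59.7]), array([ 0.   , -0.002,  0.006])) [ 0.22  0.85 -0.72  2.18  1.16  0.57  0.48]
[(array([0.6734, 0.0861, 0.0237]), 0.86), (array([0.5667, 0.0784, 0.0259]), 0.72)]
```

Descend, grip, lift.

Request:
step_arm:
  motion:
    - {"dp": [0,-1,35],"twist": [0,0,0],"hand": 0.5}
    - {"dp": [0,-1,60],"twist": [0,0,0],"hand": 0.5}
    - {"dp": [0,-1,60],"twist": [0,0,0],"hand": -0.5}
    - {"dp": [0,-1,60],"twist": [0,0,0],"hand": -1}
    - {"dp": [0,-1,60],"twist": [0,0,0],"hand": -1}
  force: 30

```text
clock: 8.12
tool_pos: [0.4493, 0.0481, 0.0505]
eef_rot: [-0.146, 0.989, -0.0, -0.001]
contact_force: [0.2, -0.6, 0.5]
opening: 0.436
finger_force: 0.0
```

Request:
step_arm:
  motion:
    - {"dp": [0,0,-40],"twist": [0,0,0],"hand": -1}
    - {"dp": [0,0,-90],"twist": [0,0,0],"hand": -1}
    - {"dp": [0,0,-150],"twist": [0,0,0],"hand": -1}

```text
clock: 8.5
tool_pos: [0.4487, 0.0477, 0.2013]
eef_rot: [-0.146, 0.989, -0.0, -0.002]
contact_force: [1.8, -1.0, -2.0]
opening: 0.377
finger_force: 30.0
```

```bash
cat >> h.py <<'E'
YC=42.06; EX=np.array([np.cos(np.radians(YC)),np.sin(np.radians(YC)),0]); EY=np.array([-EX[1],EX[0],0])
HANDLE=np.array([.4963,.3036,0])
FLOOR=HANDLE-.16*EX+.154*EX
def floor(x,y,z): return FLOOR+x*EX+y*EY+np.array([0,0,z])
E
python3 - <<'E'
from h import *
s=r.get_state(); print(s["opening"]*88,s["finger_force"],s["contact_force"],pose()[:3,3])
for y in(.072,0,-.072): print(floor(-.03,y,.2).round(4),plan(floor(-.03,y,.2),down(YC)))
E
```

```text
33.21965657929554 29.992766082286835 [ 1.81489368 -0.98789415 -2.01812101] [0.44867215 0.04768513 0.20126027]
[0.4213 0.3329 0.2   ] (array([-56.2, 281. ,   1. ]), array([-0.003, -0.004,  1.13 ]))
[0.4696 0.2795 0.2   ] (array([-86.9, 215.9,   0.8]), array([-0.003, -0.004,  1.13 ]))
[0.5178 0.226  0.2   ] (array([-117.7,  150.8,    0.7]), array([-0.003, -0.004,  1.13 ]))
```

Request:
step_arm:
  motion:
    - {"dp": [-11,56,0],"twist": [0,0,0.18],"hand": -1}
    - {"dp": [-22,112,0],"twist": [0,0,0.36],"hand": -1}
    - {"dp": [-33,168,0],"twist": [0,0,0.54],"hand": -1}
    - {"dp": [-44,224,0],"twist": [0,0,0.72],"hand": -1}
    - {"dp": [-56,281,0],"twist": [0,0,0.9],"hand": -1}

```text
clock: 9.12
tool_pos: [0.4213, 0.3344, 0.1998]
eef_rot: [0.302, 0.953, -0.001, -0.001]
contact_force: [1.6, -0.5, -2.7]
opening: 0.377
finger_force: 30.0
```

Request:
step_arm:
  motion:
    - {"dp": [0,0,0],"twist": [0,0,0.12],"hand": -1}
    - {"dp": [0,0,0],"twist": [0,0,0.23],"hand": -1}
    - {"dp": [0,0,0],"twist": [0,0,0.23],"hand": -1}

```text
clock: 9.5
tool_pos: [0.4215, 0.3329, 0.1998]
eef_rot: [0.406, 0.914, -0.001, -0.001]
contact_force: [0.2, 0.0, -2.4]
opening: 0.374
finger_force: 30.0
```

```bash
python3 - <<'E'
from h import *
s=r.get_state(); print(s["opening"]*88,s["finger_force"],s["contact_force"],pose()[:3,3])
print(plan(floor(-.03,.072,.068),down(YC)))
d=snap("wrist","w3.png"); print(find(d,"wrist","drawer_floor"),find(d,"wrist","housing1"))
c=cloud(d);p=c.reshape(-1,3)
p=p[(abs(p[:,2]-.098)<.005)]; q=np.c_[(p-FLOOR)@EX,(p-FLOOR)@EY]; q=q[(abs(q[:,1])<.15)&(abs(q[:,0])<.15)]
print(len(q),np.histogram(q[:,0],bins=np.arange(-.15,.15,.01)),np.percentile(q[q[:,0]<0][:,1],[1,99]) )
E
```

```text
32.952632554260745 29.987876415252686 [ 0.16737565  0.03742779 -2.42276641] [0.42147334 0.33293691 0.19976167]
(array([  0. ,   0.3, 131.8]), array([-0.003, -0.   ,  0.001]))
[(array([0.4456, 0.3212, 0.0207]), 0.57)] [(array([0.5481, 0.116 , 0.0154]), 0.77), (array([0.4103, 0.3501, 0.1652]), 0.56)]
2182 (array([   0,    0,    0,  148, 1426,  165,    0,    0,    0,    0,    0,
          0,    0,    0,    0,    0,    0,    0,    0,    0,   43,  235,
         19,   28,   26,   21,   17,   15,   19]), array([-1.50000000e-01, -1.40000000e-01, -1.30000000e-01, -1.20000000e-01,
       -1.10000000e-01, -1.00000000e-01, -9.00000000e-02, -8.00000000e-02,
       -7.00000000e-02, -6.00000000e-02, -5.00000000e-02, -4.00000000e-02,
       -3.00000000e-02, -2.00000000e-02, -1.00000000e-02,  1.38777878e-16,
        1.00000000e-02,  2.00000000e-02,  3.00000000e-02,  4.00000000e-02,
        5.00000000e-02,  6.00000000e-02,  7.00000000e-02,  8.00000000e-02,
        9.00000000e-02,  1.00000000e-01,  1.10000000e-01,  1.20000000e-01,
        1.30000000e-01,  1.40000000e-01])) [0.01557919 0.12615644]
```

View pics/w3.png

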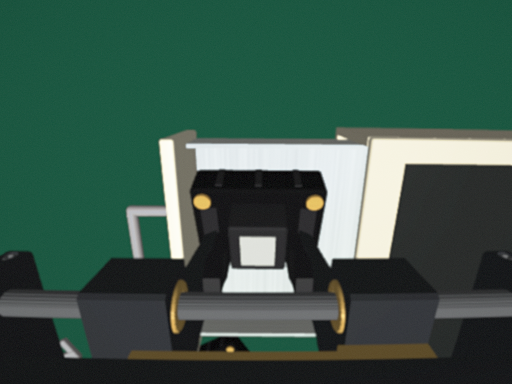

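Request:
step_arm:
  motion:
    - {"dp": [0,0,50],"twist": [0,0,0],"hand": -1}
    - {"dp": [0,0,95],"twist": [0,0,0],"hand": -1}
    - {"dp": [0,0,115],"twist": [0,0,0],"hand": -1}
    - {"dp": [0,0,120],"twist": [0,0,0],"hand": -1}

```text
clock: 10.15
tool_pos: [0.4242, 0.3367, 0.0833]
eef_rot: [0.406, 0.914, 0.004, 0.001]
contact_force: [0.6, -2.7, 52.6]
opening: 0.382
finger_force: 30.1
```

Request:
step_arm:
  motion:
    - {"dp": [0,0,4],"twist": [0,0,0],"hand": -1}
    - {"dp": [0,0,7],"twist": [0,0,0],"hand": -1}

```text
clock: 10.4
tool_pos: [0.4263, 0.3383, 0.0793]
eef_rot: [0.406, 0.914, 0.007, 0.002]
contact_force: [-0.2, -2.1, 49.6]
opening: 0.382
finger_force: 30.2
```

Request:
step_arm:
  motion:
    - {"dp": [0,0,3],"twist": [0,0,0],"hand": -1}
    - {"dp": [0,0,3],"twist": [0,0,0],"hand": -1}

```text
clock: 10.65
tool_pos: [0.4264, 0.3383, 0.0763]
eef_rot: [0.406, 0.914, 0.007, 0.002]
contact_force: [-0.3, -1.4, 45.6]
opening: 0.385
finger_force: 30.0
```

Request:
step_arm:
  motion:
    - {"dp": [0,0,0],"twist": [0,0,0],"hand": 0.2}
    - {"dp": [0,0,0],"twist": [0,0,0],"hand": 0.2}
    - {"dp": [0,0,0],"twist": [0,0,0],"hand": 0.2}

```text
clock: 11.02
tool_pos: [0.4215, 0.3326, 0.0693]
eef_rot: [0.406, 0.914, -0.001, -0.001]
contact_force: [-0.6, -0.8, -0.1]
opening: 0.6
finger_force: 0.0
```

Request:
step_arm:
  motion:
    - {"dp": [0,0,-40],"twist": [0,0,0],"hand": 0.2}
    - {"dp": [0,0,-90],"twist": [0,0,0],"hand": 0.2}
    - {"dp": [0,0,-130],"twist": [0,0,0],"hand": 0.2}

```text
clock: 11.4
tool_pos: [0.4218, 0.3329, 0.2008]
eef_rot: [0.406, 0.914, -0.001, -0.001]
contact_force: [1.1, 0.1, -1.1]
opening: 0.598
finger_force: 0.0
```

```bash
cat >> h.py <<'E'
def indrawer(d):
    c=cloud(d); q=np.stack([(c-FLOOR)@EX,(c-FLOOR)@EY,c[...,2]],-1)
    k=(abs(q[...,1])<.11)&(q[...,0]>-.09)&(q[...,0]<.058)&(abs(q[...,2]-.066)<.006)&(d["depth"]>0)
    n,l,st,ct=cv2.connectedComponentsWithStats(k.astype(np.uint8))
    for i in range(1,n):
        if st[i,4]>40:
            g=q[l==i]; t=cv2.minAreaRect((g[:,:2]*1000).astype(np.float32)); print("block",np.round(t[0],1),np.round(t[1],1),round(t[2],1),"z",g[:,2].mean().round(4),"px",ct[i].round())
E
python3 - <<'E'
from h import *
s=r.get_state(); print(s["contact_force"],pose()[:3,3])
d=snap("wrist","w4.png"); indrawer(d); print(find(d,"wrist","housing1"))
print(plan([.567,.084,.2],down(72.5)), plan([.68,.09,.2],down(79.5)))
d=snap("top"); print(find(d,"top","housing1"))
E
```

```text
[ 1.1177222   0.14356675 -1.11517895] [0.42180124 0.33294111 0.20080925]
block [-22.8  85.7] [35.6 34. ] 89.6 z 0.0659 px [264. 176.]
[(array([0.5525, 0.1191, 0.0193]), 0.84), (array([0.4151, 0.3487, 0.0408]), 0.61)]
(array([-282.5,  -61.3,    2.3]), array([ 0.004, -0.   , -0.532])) (array([-353.7,   26.7,    2.5]), array([ 0.005, -0.   , -0.654]))
[(array([0.5675, 0.0815, 0.0225]), 0.69), (array([ 0.3995, -0.3259,  0.013 ]), 0.64), (array([0.6798, 0.086 , 0.0249]), 0.51), (array([0.4338, 0.3264, 0.0423]), 0.51)]
```

Request:
step_arm:
  motion:
    - {"dp": [-56,-12,0],"twist": [0,0,-0.11],"hand": 0.3}
    - {"dp": [-112,-24,1],"twist": [0,0,-0.22],"hand": 0.3}
    - {"dp": [-168,-36,1],"twist": [0,0,-0.33],"hand": 0.3}
    - {"dp": [-225,-48,2],"twist": [0,0,-0.44],"hand": 0.3}
    - {"dp": [-282,-61,2],"twist": [0,0,-0.53],"hand": 0.3}

```text
clock: 12.22
tool_pos: [0.5653, 0.0808, 0.1954]
eef_rot: [0.151, 0.989, -0.001, -0.003]
contact_force: [1.2, 0.4, -0.3]
opening: 0.651
finger_force: 0.0
```

Request:
step_arm:
  motion:
    - {"dp": [0,0,45],"twist": [0,0,0],"hand": 0.3}
    - {"dp": [0,0,90],"twist": [0,0,0],"hand": 0.3}
    - {"dp": [0,0,90],"twist": [0,0,0],"hand": 0.3}

```text
clock: 12.6
tool_pos: [0.562, 0.0815, 0.1033]
eef_rot: [0.152, 0.988, -0.003, -0.006]
contact_force: [0.0, 0.1, 0.4]
opening: 0.648
finger_force: 0.0
```

```bash
python3 - <<'E'
from h import *
print(pose()[:3,3],plan([.567,.084,.051],down(72.5)))
d=snap("top"); print(find(d,"top","housing1"))
d=snap("wrist"); housings(d)
E
```

```text
[0.56198137 0.08151771 0.10332919] (array([-4.6,  4.3, 52.3]), array([-0.007, -0.01 , -0.   ]))
[(array([ 0.5901, -0.4216,  0.1551]), 0.66), (array([0.683 , 0.0794, 0.0289]), 0.61)]
[0.5584 0.0879 0.0281] 0.82 top [566.5  84.8] [34.  36.1] 71.9 | all [566.7  84.8] [84.2 59. ] long yaw 72.1
[0.6722 0.0877 0.0255] 0.72 top [679.7  91.3] [33.8 36.2] 78.0 | all [678.2  89.5] [79.6 56.8] long yaw 79.0
```

Request:
step_arm:
  motion:
    - {"dp": [-5,4,30],"twist": [-0.007,-0.01,0],"hand": 0.3}
    - {"dp": [-5,5,52],"twist": [-0.007,-0.01,0],"hand": 0.3}
    - {"dp": [-5,5,52],"twist": [-0.007,-0.01,0],"hand": -1}
    - {"dp": [-5,5,52],"twist": [-0.007,-0.01,0],"hand": -1}
    - {"dp": [-5,5,52],"twist": [-0.007,-0.01,0],"hand": -1}

```text
clock: 13.42
tool_pos: [0.5722, 0.0855, 0.0571]
eef_rot: [0.153, 0.988, 0.002, 0.005]
contact_force: [-0.8, -1.1, 4.4]
opening: 0.377
finger_force: 30.0
```

Request:
step_arm:
  motion:
    - {"dp": [0,0,0],"twist": [0,0,0],"hand": -1}
    - {"dp": [0,0,0],"twist": [0,0,0],"hand": -1}

```text
clock: 13.68
tool_pos: [0.5722, 0.0855, 0.0571]
eef_rot: [0.153, 0.988, 0.002, 0.005]
contact_force: [-1.2, -1.6, 6.8]
opening: 0.382
finger_force: 30.0
```

Request:
step_arm:
  motion:
    - {"dp": [0,0,-40],"twist": [0,0,0],"hand": -1}
    - {"dp": [0,0,-90],"twist": [0,0,0],"hand": -1}
    - {"dp": [0,0,-150],"twist": [0,0,0],"hand": -1}

```text
clock: 14.05
tool_pos: [0.5695, 0.0855, 0.2068]
eef_rot: [0.153, 0.988, 0.002, 0.004]
contact_force: [1.0, -0.4, -1.1]
opening: 0.38
finger_force: 30.0
```

```bash
python3 - <<'E'
from h import *
s=r.get_state(); print(s["opening"]*88,s["finger_force"],s["contact_force"],pose()[:3,3])
print(plan(floor(-.03,.01,.2),down(YC)))
E
```

```text
33.43586273394698 29.99386578798294 [ 1.03998749 -0.39474245 -1.08033221] [0.56951531 0.08546739 0.20682028]
(array([162.5, 159.9,   6.5]), array([0.007, 0.005, 0.53 ]))
```

Request:
step_arm:
  motion:
    - {"dp": [33,32,0],"twist": [0,0,0.1],"hand": -1}
    - {"dp": [66,64,0],"twist": [0,0,0.21],"hand": -1}
    - {"dp": [99,96,1],"twist": [0,0,0.32],"hand": -1}
    - {"dp": [132,128,1],"twist": [0,0,0.43],"hand": -1}
    - {"dp": [162,160,2],"twist": [0,0,0.53],"hand": -1}

```text
clock: 14.68
tool_pos: [0.4629, 0.2886, 0.2036]
eef_rot: [0.407, 0.913, 0.004, 0.004]
contact_force: [0.7, 0.6, -1.9]
opening: 0.381
finger_force: 30.0
```

```bash
python3 - <<'E'
from h import *
s=r.get_state(); print(s["opening"]*88,s["finger_force"],s["contact_force"],pose()[:3,3])
print(plan(floor(-.03,.01,.075),down(YC)))
d=snap("wrist"); indrawer(d); print(find(d,"wrist","housing1"))
E
```

```text
33.52722466823045 29.99030292034149 [ 0.68502876  0.58413309 -1.90163162] [0.46294952 0.28861982 0.20360223]
(array([ -0.7,  -2.4, 128.6]), array([ 0.009,  0.004, -0.003]))
block [-22.5  85.1] [35.8 33.7] 89.9 z 0.066 px [262. 112.]
[(array([0.4507, 0.3002, 0.1743]), 0.87), (array([0.6584, 0.13  , 0.013 ]), 0.77), (array([0.4141, 0.3474, 0.0426]), 0.65)]
```

Request:
step_arm:
  motion:
    - {"dp": [-1,-2,45],"twist": [0.008,0.004,0],"hand": -1}
    - {"dp": [-1,-2,85],"twist": [0.008,0.004,0],"hand": -1}
    - {"dp": [-1,-2,112],"twist": [0.008,0.004,0],"hand": -1}
    - {"dp": [-1,-2,122],"twist": [0.008,0.004,0],"hand": -1}

```text
clock: 15.28
tool_pos: [0.4639, 0.2845, 0.08]
eef_rot: [0.406, 0.914, -0.001, -0.0]
contact_force: [0.6, -0.0, -2.1]
opening: 0.382
finger_force: 30.0
```

Request:
step_arm:
  motion:
    - {"dp": [0,0,3],"twist": [0,0,0],"hand": -1}
    - {"dp": [0,0,5],"twist": [0,0,0],"hand": -1}

```text
clock: 15.52
tool_pos: [0.465, 0.2857, 0.0771]
eef_rot: [0.406, 0.914, 0.001, 0.001]
contact_force: [0.0, 0.9, -2.2]
opening: 0.382
finger_force: 30.0
```

Request:
step_arm:
  motion:
    - {"dp": [0,0,3],"twist": [0,0,0],"hand": -1}
    - {"dp": [0,0,3],"twist": [0,0,0],"hand": -1}

```text
clock: 15.78
tool_pos: [0.4655, 0.2866, 0.075]
eef_rot: [0.406, 0.914, 0.002, 0.001]
contact_force: [-1.0, 0.5, 7.0]
opening: 0.383
finger_force: 30.0
```

Request:
step_arm:
  motion:
    - {"dp": [0,0,0],"twist": [0,0,0],"hand": 0.2}
    - {"dp": [0,0,0],"twist": [0,0,0],"hand": 0.2}
    - {"dp": [0,0,0],"twist": [0,0,0],"hand": 0.2}

```text
clock: 16.15
tool_pos: [0.4645, 0.2852, 0.0732]
eef_rot: [0.406, 0.914, 0.0, 0.0]
contact_force: [-0.7, 1.0, 0.5]
opening: 0.6
finger_force: 0.0
```

Request:
step_arm:
  motion:
    - {"dp": [0,0,-40],"twist": [0,0,0],"hand": 0.2}
    - {"dp": [0,0,-90],"twist": [0,0,0],"hand": 0.2}
    - {"dp": [0,0,-130],"twist": [0,0,0],"hand": 0.2}

```text
clock: 16.52
tool_pos: [0.4643, 0.2853, 0.2048]
eef_rot: [0.406, 0.914, 0.001, 0.0]
contact_force: [-0.2, 0.2, 0.6]
opening: 0.596
finger_force: 0.0
```

```bash
python3 - <<'E'
from h import *
s=r.get_state(); print(s["contact_force"],pose()[:3,3])
d=snap("wrist","w5.png"); indrawer(d); housings(d)
print(plan([.6795,.0912,.12],down(79)))
E
```

```text
[-0.20941072  0.23472123  0.64196077] [0.4643048  0.28532335 0.20483079]
block [-21.3  85.4] [34.8 33.5] 89.5 z 0.066 px [266. 109.]
block [-27.6  13.7] [35.5 34.1] 89.7 z 0.0659 px [259. 183.]
[0.4191 0.3511 0.0413] 0.82 top [433.2 335.2] [128.   94.9] 41.8 | all [433.1 335.1] [128.2  94.9] long yaw 41.8
[0.4582 0.294  0.0473] 0.73 top [441.4 302.5] [110.1 102.1] 42.0 | all [449.9 293.8] [115.1 124.9] long yaw -53.5
few [0.6585 0.1262 0.0145] 0.64 0
(array([-288.4,   26.7,   87.5]), array([ 0.008,  0.003, -0.645]))
```

Request:
step_arm:
  motion:
    - {"dp": [-57,5,0],"twist": [0.002,0.001,-0.13],"hand": 0.3}
    - {"dp": [-114,10,0],"twist": [0.004,0.001,-0.26],"hand": 0.3}
    - {"dp": [-171,16,0],"twist": [0.006,0.002,-0.39],"hand": 0.3}
    - {"dp": [-230,21,20],"twist": [0.008,0.003,-0.52],"hand": 0.3}
    - {"dp": [-288,27,40],"twist": [0.008,0.003,-0.645],"hand": 0.3}

```text
clock: 17.25
tool_pos: [0.6783, 0.0876, 0.1617]
eef_rot: [0.094, 0.996, -0.003, -0.003]
contact_force: [0.9, 1.4, 0.7]
opening: 0.653
finger_force: 0.0
```

Request:
step_arm:
  motion:
    - {"dp": [0,0,25],"twist": [0,0,0],"hand": 0.3}
    - {"dp": [0,0,50],"twist": [0,0,0],"hand": 0.3}
    - {"dp": [0,0,50],"twist": [0,0,0],"hand": 0.3}

```text
clock: 17.62
tool_pos: [0.675, 0.0884, 0.1101]
eef_rot: [0.095, 0.995, -0.004, -0.005]
contact_force: [-0.5, 0.2, 0.8]
opening: 0.65
finger_force: 0.0
```

```bash
python3 - <<'E'
from h import *
d=snap("wrist"); housings(d)
print(pose()[:3,3],plan([.6795,.0912,.052],down(79)))
E
```

```text
[0.6668 0.094  0.0257] 0.88 top [679.6  91.5] [34.  36.1] 79.5 | all [679.9  91.3] [84.5 59.2] long yaw 79.1
[0.67688596 0.08960887 0.11326913] (array([-2.6,  2.4, 61.2]), array([-0.006, -0.005,  0.001]))
```

Request:
step_arm:
  motion:
    - {"dp": [-3,2,35],"twist": [-0.006,-0.005,0],"hand": 0.3}
    - {"dp": [-3,2,60],"twist": [-0.006,-0.005,0],"hand": 0.3}
    - {"dp": [-3,2,60],"twist": [-0.006,-0.005,0],"hand": -1}
    - {"dp": [-3,2,60],"twist": [-0.006,-0.005,0],"hand": -1}
    - {"dp": [-3,2,60],"twist": [-0.006,-0.005,0],"hand": -1}

```text
clock: 18.35
tool_pos: [0.6808, 0.0907, 0.0547]
eef_rot: [0.096, 0.995, 0.0, 0.001]
contact_force: [0.0, 0.1, 1.3]
opening: 0.38
finger_force: 30.0
```

Request:
step_arm:
  motion:
    - {"dp": [0,0,0],"twist": [0,0,0],"hand": -1}
    - {"dp": [0,0,0],"twist": [0,0,0],"hand": -1}

```text
clock: 18.6
tool_pos: [0.6808, 0.0907, 0.0547]
eef_rot: [0.096, 0.995, 0.0, 0.001]
contact_force: [-0.9, -0.4, 5.6]
opening: 0.382
finger_force: 30.0
```

Request:
step_arm:
  motion:
    - {"dp": [0,0,-40],"twist": [0,0,0],"hand": -1}
    - {"dp": [0,0,-90],"twist": [0,0,0],"hand": -1}
    - {"dp": [0,0,-150],"twist": [0,0,0],"hand": -1}

```text
clock: 18.98
tool_pos: [0.6789, 0.0897, 0.2034]
eef_rot: [0.096, 0.995, -0.001, -0.001]
contact_force: [1.1, -0.1, -2.0]
opening: 0.382
finger_force: 30.0
```

```bash
python3 - <<'E'
from h import *
s=r.get_state(); print(s["opening"]*88,s["finger_force"],s["contact_force"],pose()[:3,3])
print(plan(floor(-.03,-.065,.2),down(YC)))
E
```

```text
33.58596811031338 29.999719262123108 [ 1.12133377 -0.05599307 -1.98009444] [0.67891814 0.08969905 0.20335128]
(array([189.7, 107.4,   3.6]), array([-0.003, -0.002,  0.645]))
```

Request:
step_arm:
  motion:
    - {"dp": [38,21,0],"twist": [0,0,0.13],"hand": -1}
    - {"dp": [76,43,0],"twist": [0,0,0.26],"hand": -1}
    - {"dp": [114,64,1],"twist": [0,0,0.39],"hand": -1}
    - {"dp": [152,86,1],"twist": [0,0,0.52],"hand": -1}
    - {"dp": [190,107,2],"twist": [0,0,0.645],"hand": -1}

```text
clock: 19.6
tool_pos: [0.5124, 0.2323, 0.2011]
eef_rot: [0.408, 0.913, -0.0, 0.0]
contact_force: [-0.9, 1.4, -2.0]
opening: 0.385
finger_force: 30.0
```

```bash
python3 - <<'E'
from h import *
s=r.get_state(); print(s["opening"]*88,s["finger_force"],s["contact_force"],pose()[:3,3])
print(plan(floor(-.03,-.065,.073),down(YC)))
d=snap("wrist"); indrawer(d)
E
```

```text
33.86252136061127 29.99531239271164 [-0.85109303  1.37342366 -2.00256092] [0.51240785 0.23229259 0.20107899]
(array([ -1.2,  -0.2, 128.1]), array([-0.   ,  0.   , -0.004]))
block [-21.4  83.6] [34.2 33.9] 89.1 z 0.0661 px [266.  22.]
block [-89.6  53.5] [ 0.7 43. ] 0.3 z 0.0661 px [187.  63.]
block [-27.8  13.1] [33.7 34.6] 0.4 z 0.066 px [259. 109.]
```

Request:
step_arm:
  motion:
    - {"dp": [-1,0,45],"twist": [0,0,0],"hand": -1}
    - {"dp": [-1,0,85],"twist": [0,0,0],"hand": -1}
    - {"dp": [-1,0,112],"twist": [0,0,0],"hand": -1}
    - {"dp": [-1,0,122],"twist": [0,0,0],"hand": -1}

```text
clock: 20.15
tool_pos: [0.5137, 0.2302, 0.0776]
eef_rot: [0.406, 0.914, -0.001, -0.001]
contact_force: [0.1, 0.2, -1.0]
opening: 0.38
finger_force: 30.0
```

Request:
step_arm:
  motion:
    - {"dp": [0,0,3],"twist": [0,0,0],"hand": -1}
    - {"dp": [0,0,6],"twist": [0,0,0],"hand": -1}

```text
clock: 20.4
tool_pos: [0.5152, 0.2313, 0.074]
eef_rot: [0.406, 0.914, 0.001, 0.001]
contact_force: [-0.1, 0.1, -2.6]
opening: 0.387
finger_force: 30.0
```

Request:
step_arm:
  motion:
    - {"dp": [0,0,1],"twist": [0,0,0],"hand": -1}
    - {"dp": [0,0,1],"twist": [0,0,0],"hand": -1}

```text
clock: 20.65
tool_pos: [0.5148, 0.231, 0.0727]
eef_rot: [0.406, 0.914, 0.0, 0.001]
contact_force: [-0.6, 0.2, -1.2]
opening: 0.381
finger_force: 30.0
```

Release, lift, then check; then prepare to shut the drawer by the handle.

Request:
step_arm:
  motion:
    - {"dp": [0,0,1],"twist": [0,0,0],"hand": 0.2}
    - {"dp": [0,0,1],"twist": [0,0,0],"hand": 0.2}
    - {"dp": [0,0,1],"twist": [0,0,0],"hand": 0.2}

```text
clock: 21.02
tool_pos: [0.5146, 0.231, 0.0714]
eef_rot: [0.406, 0.914, 0.0, 0.0]
contact_force: [0.4, 0.3, 0.2]
opening: 0.601
finger_force: 0.0
```

Request:
step_arm:
  motion:
    - {"dp": [0,0,-40],"twist": [0,0,0],"hand": 0.2}
    - {"dp": [0,0,-90],"twist": [0,0,0],"hand": 0.2}
    - {"dp": [0,0,-130],"twist": [0,0,0],"hand": 0.2}

```text
clock: 21.4
tool_pos: [0.5146, 0.2311, 0.2031]
eef_rot: [0.406, 0.914, 0.0, 0.0]
contact_force: [0.4, -0.3, 0.3]
opening: 0.601
finger_force: 0.0
```

```bash
python3 - <<'E'
from h import *
s=r.get_state(); print(s["contact_force"],pose()[:3,3])
d=snap("wrist","w6.png"); indrawer(d); print(find(d,"wrist","drawer_handle"))
h=HANDLE-.16*EX; print(h,plan([h[0],h[1],.2],down(YC)))
d=snap("top"); print(find(d,"top","housing1"))
E
```

```text
[ 0.3894361  -0.25685342  0.28789403] [0.51456688 0.23108432 0.20305611]
block [-21.7  82.7] [32.5 34.5] 89.7 z 0.066 px [265.  21.]
block [-89.7  50.8] [ 0.7 42.8] 0.1 z 0.0662 px [187.  62.]
block [-27.6  13.3] [34.7 33.7] 89.2 z 0.066 px [258. 106.]
block [-28.2 -64.8] [33.7 36.2] 0.0 z 0.0659 px [257. 188.]
[(array([0.4846, 0.2859, 0.0187]), 0.76)]
[0.37750901 0.19641465 0.        ] (array([  66.1, -127.5,    4.2]), array([ 0.008,  0.002, -0.   ]))
[(array([0.4199, 0.3419, 0.0464]), 0.87), (array([0.7521, 0.2433, 0.039 ]), 0.37)]
```

Request:
step_arm:
  motion:
    - {"dp": [25,-48,0],"twist": [0.008,0.002,0],"hand": -0.2}
    - {"dp": [50,-96,0],"twist": [0.008,0.002,0],"hand": -0.2}
    - {"dp": [66,-127,0],"twist": [0.008,0.002,0],"hand": -0.2}
    - {"dp": [66,-127,0],"twist": [0.008,0.002,0],"hand": -0.2}

```text
clock: 22.1
tool_pos: [0.3729, 0.1931, 0.2003]
eef_rot: [0.405, 0.914, -0.006, -0.003]
contact_force: [0.9, -0.4, -0.2]
opening: 0.401
finger_force: 0.0
```

```bash
python3 - <<'E'
from h import *
s=r.get_state(); print(s["opening"],pose()[:3,3])
h=HANDLE-.16*EX; print(plan([h[0],h[1],.079],down(YC)))
E
```

```text
0.4012968467146438 [0.37288366 0.19305907 0.20027658]
(array([ -0.8,   7.3, 121.2]), array([-0.014, -0.001,  0.003]))
```

Request:
step_arm:
  motion:
    - {"dp": [-1,6,50],"twist": [-0.014,-0.001,0.003],"hand": -0.2}
    - {"dp": [-1,6,95],"twist": [-0.014,-0.001,0.003],"hand": -0.2}
    - {"dp": [-1,6,120],"twist": [-0.014,-0.001,0.003],"hand": -0.2}
    - {"dp": [-1,6,120],"twist": [-0.014,-0.001,0.003],"hand": -1}
    - {"dp": [-1,6,120],"twist": [-0.014,-0.001,0.003],"hand": -1}

```text
clock: 22.72
tool_pos: [0.3812, 0.1984, 0.0812]
eef_rot: [0.408, 0.913, 0.004, 0.001]
contact_force: [1.8, 1.7, -1.1]
opening: 0.197
finger_force: 1.0
```

Request:
step_arm:
  motion:
    - {"dp": [0,0,0],"twist": [0,0,0],"hand": -1}
    - {"dp": [0,0,0],"twist": [0,0,0],"hand": -1}
    - {"dp": [0,0,0],"twist": [0,0,0],"hand": -1}

```text
clock: 23.1
tool_pos: [0.3808, 0.198, 0.0818]
eef_rot: [0.408, 0.913, 0.004, 0.001]
contact_force: [1.9, 0.6, 3.8]
opening: 0.103
finger_force: 30.0
```

```bash
python3 - <<'E'
from h import *
s=r.get_state(); print(s["opening"],s["finger_force"],s["contact_force"],pose()[:3,3])
print(plan([HANDLE[0],HANDLE[1],pose()[2,3]],down(YC)))
E
```

```text
0.1032661406470985 30.004950128495693 [1.92028679 0.61844374 3.75664515] [0.38080685 0.19797005 0.08176101]
(array([  1.6, 156.5,   1.3]), array([ 0.008, -0.001, -0.004]))
```

Request:
step_arm:
  motion:
    - {"dp": [0,10,0],"twist": [0.004,0,-0.002],"hand": -1}
    - {"dp": [0,25,0],"twist": [0.004,0,-0.002],"hand": -1}
    - {"dp": [1,45,0],"twist": [0.004,0,-0.002],"hand": -1}
    - {"dp": [1,70,0],"twist": [0.004,0,-0.002],"hand": -1}
    - {"dp": [1,95,0],"twist": [0.008,0,-0.004],"hand": -1}

```text
clock: 23.72
tool_pos: [0.4498, 0.2596, 0.0819]
eef_rot: [0.406, 0.914, -0.003, -0.001]
contact_force: [0.1, -2.7, -4.7]
opening: 0.099
finger_force: 29.9
```

Request:
step_arm:
  motion:
    - {"dp": [0,22,0],"twist": [0,0,0],"hand": -1}
    - {"dp": [0,40,0],"twist": [0,0,0],"hand": -1}
    - {"dp": [0,54,0],"twist": [0,0,0],"hand": -1}
    - {"dp": [0,63,0],"twist": [0,0,0],"hand": -1}
    - {"dp": [0,66,0],"twist": [0,0,0],"hand": -1}

```text
clock: 24.35
tool_pos: [0.4973, 0.3021, 0.0817]
eef_rot: [0.406, 0.914, -0.006, -0.001]
contact_force: [-7.2, -10.6, 15.6]
opening: 0.102
finger_force: 30.1
```

```bash
python3 - <<'E'
from h import *
s=r.get_state(); print(s["opening"],s["finger_force"],s["contact_force"],pose()[:3,3])
print(plan([HANDLE[0],HANDLE[1],pose()[2,3]],down(YC)))
E
```

```text
0.1019959641017293 30.138777745887637 [ -7.20125408 -10.64626291  15.55850162] [0.49729531 0.30209701 0.08169462]
(array([ 1.8,  0.3, -0. ]), array([-0.011,  0.003, -0.   ]))
```

Request:
step_arm:
  motion:
    - {"dp": [0,3,0],"twist": [0,0,0],"hand": -1}
    - {"dp": [0,1,0],"twist": [0,0,0],"hand": -1}
    - {"dp": [0,-3,0],"twist": [0,0,0],"hand": -0.2}
    - {"dp": [0,-3,0],"twist": [0,0,0],"hand": -0.2}
    - {"dp": [0,-3,0],"twist": [0,0,0],"hand": -0.2}

```text
clock: 24.98
tool_pos: [0.4971, 0.3045, 0.0815]
eef_rot: [0.406, 0.914, -0.0, -0.001]
contact_force: [0.5, -0.1, 0.5]
opening: 0.393
finger_force: 0.0
```

Request:
step_arm:
  motion:
    - {"dp": [0,0,-50],"twist": [0,0,0],"hand": -0.2}
    - {"dp": [0,0,-110],"twist": [0,0,0],"hand": -0.2}
    - {"dp": [0,0,-170],"twist": [0,0,0],"hand": -0.2}
    - {"dp": [0,0,-200],"twist": [0,0,0],"hand": 0}

```text
clock: 25.48
tool_pos: [0.4981, 0.3056, 0.285]
eef_rot: [0.406, 0.914, 0.002, 0.0]
contact_force: [0.3, -0.2, -0.7]
opening: 0.485
finger_force: 0.0
```

```bash
python3 - <<'E'
from h import *
d=snap("wrist"); c=cloud(d); p=c.reshape(-1,3); q=np.c_[(p-HANDLE)@EX,(p-HANDLE)@EY,p[:,2]]
b=q[(abs(q[:,2]-.078)<.005)&(abs(q[:,1])<.045)&(abs(q[:,0])<.02)]; print(len(b),np.median(b[:,0]))
print(find(d,"wrist","drawer_handle"),pose()[:3,3])
print(plan([.46,-.22,.32],down(-20)),plan([.46,-.22,.32],down(0)),r.get_state()["q"])
E
```

```text
563 0.000890419296520909
[(array([0.5087, 0.3376, 0.0814]), 0.78)] [0.49876316 0.30618329 0.28531757]
(array([-364.4, -381.3,  -37.1]), array([ 0.005, -0.004,  1.084])) (array([-364.4, -381.3,  -37.1]), array([ 0.005, -0.003,  0.735])) [-0.23149081  0.67735856 -0.70274121  1.65004904  0.50348422  0.99652257
 -0.36816217]
```

Request:
step_arm:
  motion:
    - {"dp": [-42,-42,-3],"twist": [0,0,0.1],"hand": 0}
    - {"dp": [-84,-84,-6],"twist": [0,0,0.2],"hand": 0}
    - {"dp": [-126,-124,-9],"twist": [0,0,0.3],"hand": 0}
    - {"dp": [-168,-165,-12],"twist": [0,0,0.4],"hand": 0}
    - {"dp": [-210,-205,-15],"twist": [0,0,0.5],"hand": 0}

```text
clock: 26.2
tool_pos: [0.4855, 0.0089, 0.2957]
eef_rot: [0.621, 0.784, -0.001, -0.001]
contact_force: [0.1, 0.6, 0.8]
opening: 0.5
finger_force: 0.0
```

```bash
python3 - <<'E'
from h import *
print(pose()[:3,3],plan([.48,-.24,.3],down(-10)))
E
```

```text
[0.4854968  0.00893394 0.29574042] (array([-241. ,  -62.6,   -4. ]), array([-0.004,  0.001,  0.406]))
```

Request:
step_arm:
  motion:
    - {"dp": [-50,-13,0],"twist": [0,0,0.08],"hand": 0}
    - {"dp": [-100,-26,0],"twist": [0,0,0.16],"hand": 0}
    - {"dp": [-150,-39,0],"twist": [0,0,0.24],"hand": 0}
    - {"dp": [-200,-52,0],"twist": [0,0,0.32],"hand": 0}
    - {"dp": [-241,-63,0],"twist": [0,0,0.4],"hand": 0}

```text
clock: 26.82
tool_pos: [0.4802, -0.2403, 0.2956]
eef_rot: [0.764, 0.645, -0.002, -0.001]
contact_force: [0.4, -0.2, -0.3]
opening: 0.502
finger_force: 0.0
```

Request:
step_arm:
  motion:
    - {"dp": [0,0,0],"twist": [0,0,0],"hand": 0}

```text
clock: 26.95
tool_pos: [0.4796, -0.2422, 0.2952]
eef_rot: [0.765, 0.644, -0.002, -0.001]
contact_force: [-0.0, 1.2, 0.8]
opening: 0.5
finger_force: 0.0
```

```bash
cat >> h.py <<'E'
HUE={"red":(174,8),"yellow":(22,36),"green":(55,80),"blue":(100,130)}
def spanners(d,cols,zlim=(.004,.03)):
    c=cloud(d); hsv=cv2.cvtColor(d["pixels"],cv2.COLOR_RGB2HSV); res={}
    H,S,V=[hsv[...,i].astype(int) for i in range(3)]
    up=(c[...,2]>zlim[0])&(c[...,2]<zlim[1])&(d["depth"]>0)
    for col in cols:
        lo,hi=HUE[col]; hm=(H>=lo)|(H<=hi) if lo>hi else (H>=lo)&(H<=hi)
        m=(hm&(S>140)&(V>60)&up).astype(np.uint8)
        n,l,st,ct=cv2.connectedComponentsWithStats(m)
        for i in range(1,n):
            if st[i,4]<150: continue
            g=c[l==i]; (cx,cy),(w,h),a=cv2.minAreaRect((g[:,:2]*1000).astype(np.float32)); a=np.radians(a if w>h else a+90)
            if not 50<max(w,h)<90: print("skip",col,cx,cy,w,h); continue
            ctr=np.array([cx,cy])/1000; ax=np.array([np.cos(a),np.sin(a)]); best=[]
            silver=up&(S<60)&(V>70)
            for s in(1,-1):
                e=ctr+s*ax*.061; k=c[silver&(np.linalg.norm(c[...,:2]-e,axis=2)<.03)][:,:2]
                if len(k)<10: best.append((0,s,e,None)); continue
                rr=np.linalg.norm(k-e,axis=1); x0,y0=np.linalg.lstsq(np.c_[2*k,np.ones(len(k))],(k**2).sum(1),rcond=None)[0][:2]
                best.append((np.mean((rr>.012)&(rr<.028)),s,e,np.array([x0,y0])))
            best.sort(key=lambda b:-b[0]); f,s,e,ring=best[0]; org=ctr+s*ax*.004
            res[col]=(org,np.degrees(np.arctan2(s*ax[1],s*ax[0])))
            print(col,"handle",ctr.round(4),"size",round(w,1),round(h,1),"z",g[:,2].mean().round(4),"scores",[(round(b[0],2),b[1]) for b in best],"eye",e.round(4),"ring",None if ring is None else ring.round(4),"org",org.round(4),"yaw(to eye)",res[col][1].round(1),"px",ct[i].round())
    return res
E
python3 - <<'E'
from h import *
d=snap("wrist","w7.png"); print(pose()[:3,3]); spanners(d,HUE)
for t in HUE: print(t,find(d,"wrist","spanner_"+t))
E
```

```text
[ 0.48019597 -0.23929791  0.2955766 ]
skip red 768.2314453125 -147.87342834472656 13.300910949707031 97.40655517578125
red handle [ 0.4381 -0.0989] size 24.9 71.7 z 0.0135 scores [(np.float64(1.0), -1), (np.float64(0.86), 1)] eye [ 0.4948 -0.1215] ring [ 0.495  -0.1211] org [ 0.4418 -0.1004] yaw(to eye) -21.7 px [211.  64.]
skip red 753.8623046875 -176.47943115234375 11.965248107910156 98.30805969238281
green handle [ 0.4039 -0.3241] size 64.6 24.0 z 0.0133 scores [(np.float64(0.99), 1), (np.float64(0.95), -1)] eye [ 0.4342 -0.2712] ring [ 0.4332 -0.2734] org [ 0.4059 -0.3207] yaw(to eye) 60.2 px [220. 220.]
red [(array([ 0.435 , -0.1015,  0.0132]), 0.66)]
yellow [(array([ 0.5191, -0.1604,  0.0092]), 0.63)]
green [(array([ 0.4173, -0.2957,  0.0135]), 0.87)]
blue []
```

View pics/w7.png

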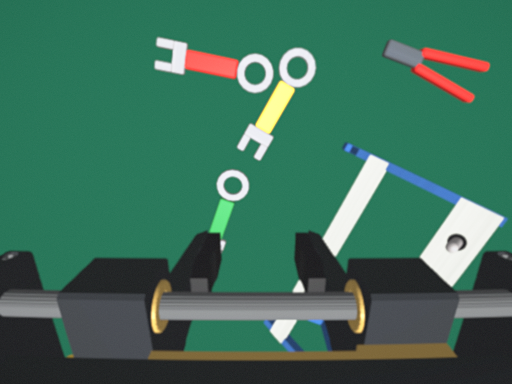

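```bash
python3 - <<'E'
from h import *
print(plan([.4418,-.1004,.12],down(-111.7)),r.get_state()["q"].round(2))
im=cv2.imread("pics/w7.png"); print(cv2.cvtColor(im,cv2.COLOR_BGR2HSV)[100:112:4,272:280:3].reshape(-1,3).tolist())
E
```

```text
(array([127.8, -60.4, 176.9]), array([-1.000e-03,  2.000e-03,  1.788e+00])) [ 0.68  0.56 -0.51  1.78  0.34  0.89 -0.13]
[[30, 97, 255], [30, 96, 255], [30, 98, 255], [30, 96, 255], [30, 98, 255], [30, 98, 255], [30, 96, 255], [30, 98, 255], [30, 99, 255]]
```

Request:
step_arm:
  motion:
    - {"dp": [26,-12,20],"twist": [0,0,0.18],"hand": 0}
    - {"dp": [51,-24,40],"twist": [0,0,0.36],"hand": 0}
    - {"dp": [77,-36,80],"twist": [0,0,0.54],"hand": 0}
    - {"dp": [102,-48,120],"twist": [0,0,0.72],"hand": 0}
    - {"dp": [128,-60,165],"twist": [0,0,0.89],"hand": 0}

```text
clock: 27.82
tool_pos: [0.4431, -0.1002, 0.1315]
eef_rot: [0.967, 0.253, 0.0, 0.0]
contact_force: [0.4, 0.5, -1.0]
opening: 0.505
finger_force: 0.0
```

Request:
step_arm:
  motion:
    - {"dp": [0,0,0],"twist": [0,0,0.18],"hand": 0}
    - {"dp": [0,0,0],"twist": [0,0,0.36],"hand": 0}
    - {"dp": [0,0,0],"twist": [0,0,0.54],"hand": 0}
    - {"dp": [0,0,0],"twist": [0,0,0.72],"hand": 0}
    - {"dp": [0,0,0],"twist": [0,0,0.9],"hand": 0}

```text
clock: 28.45
tool_pos: [0.4429, -0.1006, 0.1321]
eef_rot: [0.981, -0.192, -0.001, 0.0]
contact_force: [0.2, -0.3, 0.9]
opening: 0.499
finger_force: 0.0
```

```bash
sed -i 's/(S>140)/(S>80)/' h.py; python3 - <<'E'
from h import *
print(pose()[:3,3],plan([.4418,-.1004,.025],down(-111.7)),r.get_state()["q"].round(2))
d=snap("wrist","w8.png"); spanners(d,["red","yellow"])
E
```

```text
[ 0.44290908 -0.10064311  0.1321286 ] (array([-1.000e+00,  1.000e-01,  1.071e+02]), array([ 0.   ,  0.001, -0.009])) [ 0.09  0.72  0.06  2.19 -0.15  0.24 -1.68]
red handle [ 0.4383 -0.0989] size 23.9 72.3 z 0.0135 scores [(np.float64(1.0), -1), (np.float64(0.85), 1)] eye [ 0.4951 -0.1212] ring [ 0.4955 -0.1211] org [ 0.442  -0.1004] yaw(to eye) -21.4 px [259. 196.]
yellow handle [ 0.5146 -0.1712] size 72.8 24.3 z 0.0135 scores [(np.float64(1.0), 1), (np.float64(0.87), -1)] eye [ 0.5539 -0.1246] ring [ 0.5533 -0.1239] org [ 0.5172 -0.1682] yaw(to eye) 49.9 px [303.  88.]
```

Request:
step_arm:
  motion:
    - {"dp": [-1,0,50],"twist": [0,0,-0.005],"hand": 0}
    - {"dp": [-1,0,90],"twist": [0,0,-0.005],"hand": 0}
    - {"dp": [-1,0,105],"twist": [0,0,-0.005],"hand": 0}
    - {"dp": [-1,0,106],"twist": [0,0,-0.005],"hand": 0}
  force: 45

```text
clock: 29.0
tool_pos: [0.4471, -0.1015, 0.0316]
eef_rot: [0.982, -0.186, -0.007, -0.001]
contact_force: [0.4, -0.1, -0.3]
opening: 0.501
finger_force: 0.0
```

Request:
step_arm:
  motion:
    - {"dp": [0,0,0],"twist": [0,0,0],"hand": -1}
    - {"dp": [0,0,0],"twist": [0,0,0],"hand": -1}
    - {"dp": [0,0,0],"twist": [0,0,0],"hand": -1}
    - {"dp": [0,0,0],"twist": [0,0,0],"hand": -1}

```text
clock: 29.5
tool_pos: [0.447, -0.1025, 0.0328]
eef_rot: [0.982, -0.188, -0.007, -0.0]
contact_force: [-0.2, 0.6, 0.7]
opening: 0.257
finger_force: 45.0
```

Request:
step_arm:
  motion:
    - {"dp": [0,0,0],"twist": [0,0,0],"hand": -0.1}
    - {"dp": [0,0,4],"twist": [0,0,0],"hand": -0.1}
    - {"dp": [0,0,8],"twist": [0,0,0],"hand": -0.1}

```text
clock: 29.88
tool_pos: [0.448, -0.1032, 0.0255]
eef_rot: [0.982, -0.188, -0.008, -0.0]
contact_force: [1.2, -0.0, -0.8]
opening: 0.451
finger_force: 0.0
```

```bash
python3 - <<'E'
from h import *
print(pose()[:3,3],plan([.442,-.1004,.025],down(-111.5)),r.get_state()["q"].round(3),r.get_state()["contact_force"],r.get_state()["joint_torque"].round(1))
E
```

```text
[ 0.44804835 -0.10319932  0.02547142] (array([-6.6, -0.4,  0.6]), array([ 0.003,  0.015, -0.002])) [ 0.101  0.953  0.043  2.181 -1.001  0.043 -0.822] [ 1.16370698 -0.04818426 -0.7849739 ] [  0.1 -48.4   2.1  -0.1   0.4  -0.   -0.9]
```

Request:
step_arm:
  motion:
    - {"dp": [0,0,0],"twist": [0,0,0],"hand": -1}
    - {"dp": [0,0,0],"twist": [0,0,0],"hand": -1}
    - {"dp": [0,0,0],"twist": [0,0,0],"hand": -1}
    - {"dp": [0,0,0],"twist": [0,0,0],"hand": -1}

```text
clock: 30.38
tool_pos: [0.448, -0.103, 0.0255]
eef_rot: [0.982, -0.189, -0.008, -0.0]
contact_force: [-0.3, -0.1, -0.7]
opening: 0.266
finger_force: 45.0
```

Request:
step_arm:
  motion:
    - {"dp": [0,0,-35],"twist": [0,0,0],"hand": -1}
    - {"dp": [0,0,-75],"twist": [0,0,0],"hand": -1}
    - {"dp": [0,0,-115],"twist": [0,0,0],"hand": -1}
    - {"dp": [0,0,-155],"twist": [0,0,0],"hand": -1}

```text
clock: 30.88
tool_pos: [0.45, -0.1031, 0.1817]
eef_rot: [0.982, -0.189, -0.008, -0.0]
contact_force: [0.7, -0.4, -1.3]
opening: 0.266
finger_force: 45.0
```

```bash
cat >> h.py <<'E'
def hang(yaw):
    "tool axes for hanging: x up the slope, z into it; yaw of rack x (deg)"
    a=np.radians(yaw); X=np.array([np.cos(a),np.sin(a),0]); Z=np.array([0,0,1.])
    x=(X+Z)/2**.5; z=(X-Z)/2**.5; return np.stack([x,np.cross(z,x),z],1)
E
python3 - <<'E'
from h import *
s=r.get_state(); print(s["opening"],s["finger_force"],s["contact_force"],pose()[:3,3],s["q"].round(2))
print(plan([.47,-.33,.23],hang(-34)))
E
```

```text
0.2664779048039602 44.97552573680878 [ 0.74165474 -0.41068536 -1.32790488] [ 0.44997126 -0.10307799  0.18170111] [-0.22  0.71  0.58  2.13 -0.77  0.54 -1.01]
(array([101.9, 203.5, -49.4]), array([-0.08 ,  0.798,  0.205]))
```

Request:
step_arm:
  motion:
    - {"dp": [20,41,-20],"twist": [-0.015,0.16,0.04],"hand": -1}
    - {"dp": [41,81,-35],"twist": [-0.03,0.32,0.08],"hand": -1}
    - {"dp": [61,122,-45],"twist": [-0.045,0.48,0.12],"hand": -1}
    - {"dp": [82,163,-50],"twist": [-0.06,0.64,0.16],"hand": -1}
    - {"dp": [102,203,-50],"twist": [-0.08,0.8,0.205],"hand": -1}

```text
clock: 31.5
tool_pos: [0.5019, -0.3511, 0.3075]
eef_rot: [0.921, -0.272, 0.268, 0.079]
contact_force: [-0.1, -0.1, -2.7]
opening: 0.268
finger_force: 45.0
```

Request:
step_arm:
  motion:
    - {"dp": [0,0,0],"twist": [0,0,0],"hand": -1}
    - {"dp": [0,0,0],"twist": [0,0,0],"hand": -1}

```text
clock: 31.75
tool_pos: [0.5012, -0.3486, 0.3049]
eef_rot: [0.922, -0.271, 0.265, 0.078]
contact_force: [0.2, 0.3, -2.4]
opening: 0.265
finger_force: 45.0
```

```bash
python3 - <<'E'
from h import *
s=r.get_state(); print(s["opening"],pose()[:3,3],s["q"].round(2))
print(plan([.47,-.33,.23],hang(-34)))
d=snap("wrist","w9.png"); np.savez("w9.npz",c=cloud(d),rgb=d["pixels"],dep=d["depth"],P=pose())
E
```

```text
0.2645931995057539 [ 0.50122752 -0.34860733  0.30494101] [ 0.43  0.47  0.13  2.09 -1.    0.04 -0.62]
(array([-70.6,   1.2,  44.2]), array([-0.013,  0.225,  0.017]))
```

View pics/w9.png

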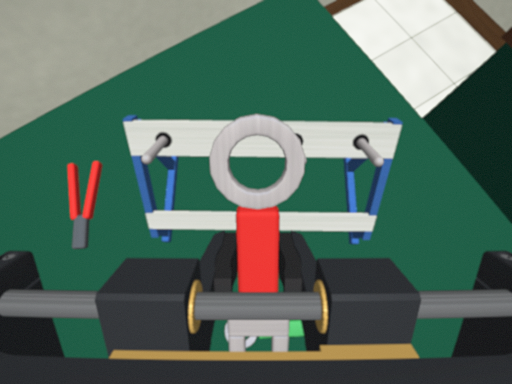

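```bash
cat > rack.py <<'E'
from h import *
a=np.load("w9.npz"); c=a["c"]; rgb=a["rgb"]; ok=a["dep"]>0
hsv=cv2.cvtColor(rgb,cv2.COLOR_RGB2HSV); white=(hsv[...,1]<40)&(hsv[...,2]>150)&ok
reg=np.zeros(ok.shape,bool); reg[115:235,120:402]=1
F=np.array([.616,-.43,.165]); near=np.linalg.norm(c-F,axis=2)<.25
b=c[white&reg&near]
rng=np.random.default_rng(0); best=None
for _ in range(1500):
    q=b[rng.choice(len(b),3,False)]; n=np.cross(q[1]-q[0],q[2]-q[0]); n/=np.linalg.norm(n)+1e-12
    k=abs((b-q[0])@n)<.003
    if best is None or k.sum()>best.sum(): best=k
b=b[best]; m=b.mean(0); n=np.linalg.svd(b-m)[2][2]; n*=np.sign(n[2]); print("n",n.round(3),"tilt",np.degrees(np.arccos(n[2])),len(b))
u=np.cross([0,0,1],n);u/=np.linalg.norm(u); v=np.cross(n,u)
st=np.stack([(b-m)@u,(b-m)@v],1); up=st[st[:,1]>0]
sl=[]
for s in np.arange(-.14,.15,.01):
    g=up[abs(up[:,0]-s)<.005]
    if len(g)>10: sl.append((s,*np.percentile(g[:,1],[2,98])))
sl=np.array(sl); print("upper edges",sl[::3].round(4).tolist()); 
pf=np.polyfit(sl[:,0],sl[:,1:].mean(1),1); print("slope",pf)
print("up u extents",np.percentile(up[:,0],[0.5,99.5]))
q=c[reg&near&ok]; h=(q-m)@n; s=(q-m)@u; t=(q-m)@v
k=(h>.012)&(h<.062)&(t>-.0)&(t<.09)
hist,e=np.histogram(s[k],bins=np.arange(-.16,.16,.005)); print([(round(float(x),3),int(y)) for x,y in zip(e,hist) if y>3])
for c0 in(-.11,.11):
    kk=k&(abs(s-c0)<.02); print(c0,kk.sum(),"u",s[kk].mean(),np.percentile(s[kk],[2,98]),"v",t[kk].mean(),np.percentile(t[kk],[2,98]),"h",h[kk].max())
print("yaw",np.degrees(np.arctan2(-n[1],-n[0])),"m",m.round(4),"u",u.round(4),"v",v.round(4))
E
python3 rack.py
```

```text
n [-0.59   0.389  0.707] tilt 44.98598938802208 9615
upper edges [[-0.14, 0.018, 0.0547], [-0.11, 0.0153, 0.0556], [-0.08, 0.0158, 0.0551], [-0.05, 0.039, 0.0554], [-0.02, 0.0153, 0.0381], [0.01, 0.0151, 0.0363], [0.04, 0.041, 0.0553], [0.07, 0.0164, 0.0551], [0.1, 0.0162, 0.0553], [0.13, 0.0242, 0.0547]]
slope [0.00232613 0.03561304]
up u extents [-0.15550079  0.15280761]
[(-0.12, 24), (-0.115, 148), (-0.11, 112), (0.035, 6), (0.04, 4), (0.105, 214), (0.11, 85)]
-0.11 284 u -0.11120430499844643 [-0.11625642 -0.10798519] v 0.03764803030757592 [0.03236161 0.04039227] h 0.06097188451878725
0.11 300 u 0.10858755421842403 [0.10567384 0.11402193] v 0.03738835655306879 [0.03207625 0.04047412] h 0.06081284493714162
yaw -33.375573317719265 m [ 0.5927 -0.4135  0.14  ] u [-0.5501 -0.8351  0.    ] v [ 0.5906 -0.3891  0.7069]
```

```bash
cat >> h.py <<'E'
# rack, measured
N_=np.array([-.590,.389,.707]); U_=np.array([-.5501,-.8351,0]); V_=np.array([.5906,-.3891,.7069]); YR=-33.38
F0=np.array([.5927,-.4135,.14])+.0353*V_-.0012*U_
def peg(i,h,dv=0): return F0+U_*(-.1125+.075*(i-1))+N_*h+V_*dv
def hang2(yaw=YR):
    H=hang(yaw); return np.stack([-H[:,0],-H[:,1],H[:,2]],1)
E
python3 - <<'E'
from h import *
for i in range(1,5): print(i,peg(i,.016).round(4))
print(plan([.55,-.02,.15],down(-90)))
E
```

```text
1 [ 0.6667 -0.3261  0.1763]
2 [ 0.6254 -0.3887  0.1763]
3 [ 0.5841 -0.4513  0.1763]
4 [ 0.5429 -0.514   0.1763]
(array([-197.7, -302.1,   58.5]), array([ 0.16 , -0.544, -0.555]))
```

Request:
step_arm:
  motion:
    - {"dp": [-20,-55,0],"twist": [0.03,-0.1,-0.1],"hand": -1}
    - {"dp": [-55,-105,8],"twist": [0.06,-0.2,-0.2],"hand": -1}
    - {"dp": [-90,-155,20],"twist": [0.09,-0.3,-0.3],"hand": -1}
    - {"dp": [-125,-205,32],"twist": [0.12,-0.42,-0.42],"hand": -1}
    - {"dp": [-160,-250,45],"twist": [0.16,-0.54,-0.55],"hand": -1}

```text
clock: 32.42
tool_pos: [0.5429, -0.0828, 0.1852]
eef_rot: [1.0, 0.0, 0.001, 0.001]
contact_force: [1.3, 0.0, -1.4]
opening: 0.263
finger_force: 45.0
```

```bash
python3 - <<'E'
from h import *
s=r.get_state(); print(s["opening"],pose()[:3,3],s["q"].round(2))
print(plan([.55,-.02,.034],down(-90)))
E
```

```text
0.26313623891161636 [ 0.54292198 -0.08277392  0.18519039] [-0.26  0.78  0.58  1.9  -0.67  0.67 -0.84]
(array([  6.8, -63.1, 151.1]), array([ 0.002, -0.002,  0.001]))
```

Request:
step_arm:
  motion:
    - {"dp": [7,-40,20],"twist": [0,0,0],"hand": -1}
    - {"dp": [7,-63,60],"twist": [0,0,0],"hand": -1}
    - {"dp": [7,-63,110],"twist": [0,0,0],"hand": -1}
    - {"dp": [7,-63,145],"twist": [0,0,0],"hand": -1}
    - {"dp": [7,-63,156],"twist": [0,0,0],"hand": -1}

```text
clock: 33.05
tool_pos: [0.5497, -0.0222, 0.0279]
eef_rot: [1.0, -0.002, 0.001, 0.001]
contact_force: [-0.9, -1.0, -2.1]
opening: 0.264
finger_force: 45.0
```

Request:
step_arm:
  motion:
    - {"dp": [0,0,1],"twist": [0,0,0],"hand": -1}
    - {"dp": [0,0,1],"twist": [0,0,0],"hand": 0}
    - {"dp": [0,0,1],"twist": [0,0,0],"hand": 0}
    - {"dp": [0,0,1],"twist": [0,0,0],"hand": 0}

```text
clock: 33.55
tool_pos: [0.5521, -0.0243, 0.03]
eef_rot: [1.0, -0.003, 0.004, 0.001]
contact_force: [-0.3, 0.5, -0.5]
opening: 0.497
finger_force: 0.0
```

```bash
python3 - <<'E'
from h import *
s=r.get_state(); print(s["opening"],s["contact_force"],pose()[:3,3],s["q"].round(2))
E
```

```text
0.4965896681989427 [-0.33731408  0.48433173 -0.4863934 ] [ 0.5520581  -0.02426926  0.03002905] [-0.22  1.    0.32  1.94 -0.89  0.34 -0.77]
```

Request:
step_arm:
  motion:
    - {"dp": [0,0,-50],"twist": [0,0,0],"hand": 0}
    - {"dp": [0,0,-100],"twist": [0,0,-0.185],"hand": 0}
    - {"dp": [0,0,-120],"twist": [0,0,-0.37],"hand": 0}
    - {"dp": [0,0,-120],"twist": [0,0,-0.555],"hand": 0}
    - {"dp": [0,0,-120],"twist": [0,0,-0.74],"hand": 0}

```text
clock: 34.17
tool_pos: [0.5509, -0.0239, 0.1501]
eef_rot: [0.932, 0.361, 0.003, 0.003]
contact_force: [0.3, 0.5, 0.1]
opening: 0.505
finger_force: 0.0
```

Request:
step_arm:
  motion:
    - {"dp": [0,0,0],"twist": [0,0,-0.185],"hand": 0}
    - {"dp": [0,0,0],"twist": [0,0,-0.37],"hand": 0}
    - {"dp": [0,0,0],"twist": [0,0,-0.555],"hand": 0}
    - {"dp": [0,0,0],"twist": [0,0,-0.74],"hand": 0}
    - {"dp": [0,0,0],"twist": [0,0,-0.92],"hand": 0}

```text
clock: 34.8
tool_pos: [0.5506, -0.0242, 0.1496]
eef_rot: [0.675, 0.737, 0.001, 0.004]
contact_force: [-0.5, -0.2, 0.6]
opening: 0.499
finger_force: 0.0
```

Request:
step_arm:
  motion:
    - {"dp": [0,0,0],"twist": [0,0,-0.185],"hand": 0}
    - {"dp": [0,0,0],"twist": [0,0,-0.37],"hand": 0}
    - {"dp": [0,0,0],"twist": [0,0,-0.555],"hand": 0}
    - {"dp": [0,0,0],"twist": [0,0,-0.74],"hand": 0}
    - {"dp": [0,0,0],"twist": [0,0,-0.92],"hand": 0}

```text
clock: 35.42
tool_pos: [0.5506, -0.0243, 0.1495]
eef_rot: [0.278, 0.961, -0.001, 0.004]
contact_force: [0.1, -0.2, -0.2]
opening: 0.504
finger_force: 0.0
```

Request:
step_arm:
  motion:
    - {"dp": [0,0,0],"twist": [0,0,-0.185],"hand": 0}
    - {"dp": [0,0,0],"twist": [0,0,-0.37],"hand": 0}
    - {"dp": [0,0,0],"twist": [0,0,-0.56],"hand": 0}

```text
clock: 35.8
tool_pos: [0.5506, -0.0244, 0.1495]
eef_rot: [0.003, 1.0, -0.002, 0.004]
contact_force: [-0.6, -0.6, 0.0]
opening: 0.5
finger_force: 0.0
```

```bash
python3 - <<'E'
from h import *
s=r.get_state(); print(s["opening"],pose()[:3,3],s["q"].round(2))
d=snap("wrist","w10.png"); res=spanners(d,["red","yellow"])
if "red" in res:
    o,y=res["red"]; print(plan([*o,.0255],down(y+90)))
E
```

```text
0.5003872518871594 [ 0.55059009 -0.0244185   0.14949646] [ 0.12  0.76 -0.28  1.89  0.39  0.53  1.15]
red handle [ 0.5434 -0.0227] size 24.0 74.1 z 0.0136 scores [(np.float64(1.0), -1), (np.float64(0.85), 1)] eye [ 0.6044 -0.0228] ring [ 0.6021 -0.0228] org [ 0.5474 -0.0227] yaw(to eye) -0.1 px [258. 178.]
yellow handle [ 0.516  -0.1717] size 72.7 29.0 z 0.0129 scores [(np.float64(1.0), 1), (np.float64(0.84), -1)] eye [ 0.5547 -0.1245] ring [ 0.5529 -0.1227] org [ 0.5185 -0.1686] yaw(to eye) 50.6 px [107. 152.]
(array([  4.1,   2.4, 123.9]), array([-0.004,  0.007,  0.001]))
```

Request:
step_arm:
  motion:
    - {"dp": [3,2,50],"twist": [-0.004,0.007,0],"hand": 0}
    - {"dp": [3,2,95],"twist": [-0.004,0.007,0],"hand": 0}
    - {"dp": [3,2,115],"twist": [-0.004,0.007,0],"hand": 0}
    - {"dp": [3,2,122],"twist": [-0.004,0.007,0],"hand": 0}

```text
clock: 36.35
tool_pos: [0.5479, -0.0224, 0.0262]
eef_rot: [0.006, 1.0, 0.0, -0.001]
contact_force: [0.8, 0.8, 0.1]
opening: 0.5
finger_force: 0.0
```

```bash
python3 - <<'E'
from h import *
s=r.get_state(); print(s["contact_force"],pose()[:3,3],s["q"].round(2),plan([.547,-.0227,.025],down(90)))
E
```

```text
[0.816657   0.84325309 0.09183556] [ 0.54792322 -0.02244084  0.02615468] [ 0.05  0.97 -0.15  1.93  0.47  0.28  1.07] (array([ 0.9, -0.3,  1.2]), array([ 0.   , -0.002, -0.013]))
```

Request:
step_arm:
  motion:
    - {"dp": [0,0,1],"twist": [0,0,0],"hand": -1}
    - {"dp": [0,0,1],"twist": [0,0,0],"hand": -1}
    - {"dp": [0,0,1],"twist": [0,0,0],"hand": -1}
    - {"dp": [0,0,1],"twist": [0,0,0],"hand": -1}
    - {"dp": [0,0,1],"twist": [0,0,0],"hand": -1}

```text
clock: 36.98
tool_pos: [0.5492, -0.0224, 0.0271]
eef_rot: [0.006, 1.0, 0.001, 0.001]
contact_force: [-0.6, 0.3, 6.7]
opening: 0.264
finger_force: 45.0
```

Request:
step_arm:
  motion:
    - {"dp": [0,0,-40],"twist": [0,0,0],"hand": -1}
    - {"dp": [0,0,-90],"twist": [0,0,0],"hand": -1}
    - {"dp": [0,0,-145],"twist": [0,0,0],"hand": -1}
    - {"dp": [0,0,-200],"twist": [0,0,0],"hand": -1}

```text
clock: 37.48
tool_pos: [0.5479, -0.0226, 0.2278]
eef_rot: [0.005, 1.0, 0.001, -0.0]
contact_force: [1.2, 0.2, -2.1]
opening: 0.259
finger_force: 45.0
```

```bash
cat >> h.py <<'E'
EYE=np.array([-.0556,0,.0185])
def tcp_for(i,h,dv=-.004): return peg(i,h,dv)-hang2()@EYE
E
python3 - <<'E'
from h import *
s=r.get_state(); print(s["opening"],s["contact_force"],pose()[:3,3],s["q"].round(2))
for h in(.16,.09,.014): print(tcp_for(3,h).round(4),plan(tcp_for(3,h),hang2()))
E
```

```text
0.25931642542130007 [ 1.21856147  0.20693936 -2.13905767] [ 0.54793677 -0.0226001   0.22775739] [ 0.18  0.65 -0.36  1.83  0.33  0.72  1.2 ]
[ 0.4531 -0.3649  0.249 ] (array([  91.1, -343.3,  -21.7]), array([ 0.225, -0.765,  0.541]))
[ 0.4944 -0.3922  0.1995] (array([  49.5, -370.2,   27.7]), array([ 0.225, -0.765,  0.541]))
[ 0.5392 -0.4217  0.1458] (array([   4.3, -399.3,   81.4]), array([ 0.225, -0.765,  0.541]))
```

Request:
step_arm:
  motion:
    - {"dp": [15,-60,-10],"twist": [0.04,-0.15,0.1],"hand": -1}
    - {"dp": [30,-120,-15],"twist": [0.09,-0.3,0.21],"hand": -1}
    - {"dp": [50,-180,-20],"twist": [0.13,-0.45,0.32],"hand": -1}
    - {"dp": [70,-240,-22],"twist": [0.18,-0.6,0.43],"hand": -1}
    - {"dp": [82,-300,-22],"twist": [0.225,-0.765,0.54],"hand": -1}

```text
clock: 38.1
tool_pos: [0.4849, -0.2057, 0.2359]
eef_rot: [0.152, 0.97, -0.088, 0.169]
contact_force: [0.7, -1.0, -1.9]
opening: 0.263
finger_force: 45.0
```

```bash
python3 - <<'E'
from h import *
s=r.get_state(); print(s["opening"],pose()[:3,3],s["q"].round(2))
print(plan(tcp_for(3,.16),hang2()))
E
```

```text
0.26270257536032265 [ 0.48489226 -0.20574591  0.23593224] [ 0.37  0.52 -0.22  2.21  1.36  0.27  0.15]
(array([ -18.4, -161.2,   13.6]), array([ 0.036, -0.403,  0.275]))
```

Request:
step_arm:
  motion:
    - {"dp": [-4,-40,3],"twist": [0.008,-0.1,0.07],"hand": -1}
    - {"dp": [-8,-80,6],"twist": [0.016,-0.2,0.14],"hand": -1}
    - {"dp": [-13,-120,10],"twist": [0.026,-0.3,0.21],"hand": -1}
    - {"dp": [-18,-161,14],"twist": [0.036,-0.4,0.275],"hand": -1}
    - {"dp": [-18,-161,14],"twist": [0.036,-0.4,0.275],"hand": -1}

```text
clock: 38.72
tool_pos: [0.4515, -0.3681, 0.2486]
eef_rot: [0.269, 0.884, -0.11, 0.366]
contact_force: [-0.9, 0.2, -3.0]
opening: 0.263
finger_force: 45.0
```

Request:
step_arm:
  motion:
    - {"dp": [0,0,0],"twist": [0,0,0],"hand": -1}

```text
clock: 38.85
tool_pos: [0.4505, -0.3655, 0.2462]
eef_rot: [0.267, 0.886, -0.109, 0.362]
contact_force: [0.7, 0.3, -2.1]
opening: 0.266
finger_force: 45.0
```

```bash
python3 - <<'E'
from h import *
s=r.get_state(); print(s["opening"],pose()[:3,3],s["q"].round(2))
print(plan(tcp_for(3,.16),hang2()))
E
```

```text
0.2658525595630188 [ 0.45051165 -0.3655007   0.24617047] [ 1.05  0.69 -0.7   2.39  2.56  0.73 -0.89]
(array([-3.3,  1.9, -0.8]), array([-0.002, -0.01 , -0.003]))
```

Request:
step_arm:
  motion:
    - {"dp": [-3,2,40],"twist": [-0.002,-0.01,-0.003],"hand": -1}
    - {"dp": [-3,2,80],"twist": [-0.002,-0.01,-0.003],"hand": -1}
    - {"dp": [-3,2,80],"twist": [-0.002,-0.01,-0.003],"hand": -1}

```text
clock: 39.22
tool_pos: [0.5057, -0.3938, 0.1922]
eef_rot: [0.262, 0.885, -0.11, 0.368]
contact_force: [0.5, 0.6, -1.2]
opening: 0.264
finger_force: 45.0
```

```bash
python3 - <<'E'
from h import *
s=r.get_state(); print(s["opening"],pose()[:3,3],s["q"].round(2),s["contact_force"])
print(plan(tcp_for(3,.014),hang2()))
d=snap("scene","s1.png"); c=cloud(d); cv2.imwrite("pics/s1c.png",cv2.resize(d["pixels"][180:330,80:300,::-1],None,fx=3,fy=3,interpolation=cv2.INTER_CUBIC))
E
```

```text
0.2639154983503599 [ 0.50570063 -0.39377532  0.19222749] [ 1.    0.84 -0.66  2.26  2.61  0.78 -0.85] [ 0.49811089  0.56895908 -1.24263082]
(array([ 2.4, -5.1, 63.5]), array([0.004, 0.003, 0.005]))
```

View pics/s1c.png

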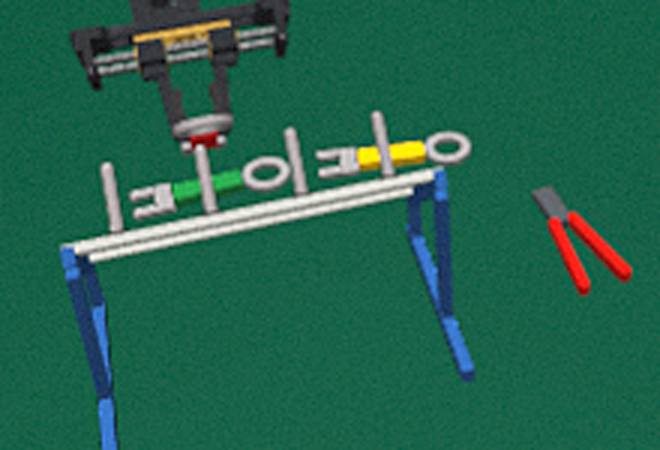

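Request:
step_arm:
  motion:
    - {"dp": [2,-5,0],"twist": [0.004,0.003,0.005],"hand": -1}
    - {"dp": [2,-5,15],"twist": [0.004,0.003,0.005],"hand": -1}
    - {"dp": [2,-5,30],"twist": [0.004,0.003,0.005],"hand": -1}
    - {"dp": [2,-5,45],"twist": [0.004,0.003,0.005],"hand": -1}

```text
clock: 39.78
tool_pos: [0.5272, -0.4165, 0.1599]
eef_rot: [0.266, 0.884, -0.111, 0.368]
contact_force: [-0.3, -0.9, -1.6]
opening: 0.262
finger_force: 45.0
```

```bash
python3 - <<'E'
from h import *
s=r.get_state(); print(s["opening"],pose()[:3,3],s["q"].round(2),s["contact_force"],s["moment"])
print(plan(tcp_for(3,.014),hang2()))
E
```

```text
0.2616423774451535 [ 0.5271545  -0.41647971  0.15990386] [ 0.99  0.92 -0.64  2.18  2.63  0.78 -0.83] [-0.25939064 -0.85201234 -1.63202202] [0.43286173 0.80942375 0.00729861]
(array([ 0.9,  2.3, 19.1]), array([-0.002,  0.003, -0.002]))
```

No contact, well placed; push home and release.

Request:
step_arm:
  motion:
    - {"dp": [1,1,10],"twist": [0,0,0],"hand": -1}
    - {"dp": [1,1,19],"twist": [0,0,0],"hand": -1}
    - {"dp": [1,1,19],"twist": [0,0,0],"hand": -1}

```text
clock: 40.15
tool_pos: [0.5379, -0.4222, 0.1459]
eef_rot: [0.266, 0.884, -0.111, 0.368]
contact_force: [0.1, 0.1, -1.6]
opening: 0.266
finger_force: 45.0
```

Request:
step_arm:
  motion:
    - {"dp": [0,0,0],"twist": [0,0,0],"hand": -0.1}
    - {"dp": [0,0,0],"twist": [0,0,0],"hand": -0.1}
    - {"dp": [0,0,0],"twist": [0,0,0],"hand": -0.1}

```text
clock: 40.52
tool_pos: [0.5377, -0.4222, 0.147]
eef_rot: [0.266, 0.884, -0.111, 0.368]
contact_force: [0.1, -0.2, -0.4]
opening: 0.449
finger_force: 0.0
```

Request:
step_arm:
  motion:
    - {"dp": [0,0,-30],"twist": [0,0,0],"hand": -0.1}
    - {"dp": [0,0,-70],"twist": [0,0,0],"hand": -0.1}
    - {"dp": [0,0,-120],"twist": [0,0,0],"hand": -0.1}
    - {"dp": [0,0,-180],"twist": [0,0,0],"hand": -0.1}

```text
clock: 41.02
tool_pos: [0.4306, -0.351, 0.2742]
eef_rot: [0.266, 0.884, -0.111, 0.368]
contact_force: [0.5, -0.5, 1.0]
opening: 0.449
finger_force: 0.0
```

```bash
python3 - <<'E'
from h import *
s=r.get_state(); print(s["opening"],pose()[:3,3],s["q"].round(2))
d=snap("wrist","w11.png"); print(find(d,"wrist","spanner_red_eye"))
d=snap("scene","s2.png"); print(find(d,"scene","spanner_red"),find(d,"scene","spanner_red_eye")); cv2.imwrite("pics/s2c.png",cv2.resize(d["pixels"][180:330,80:300,::-1],None,fx=3,fy=3,interpolation=cv2.INTER_CUBIC))
print(plan([.5172,-.1685,.2],down(140)))
E
```

```text
0.449419964594117 [ 0.43056178 -0.35101126  0.27419664] [ 1.08  0.61 -0.73  2.44  2.56  0.72 -0.91]
[(array([ 0.5346, -0.4239,  0.1153]), 0.7), (array([ 0.7376, -0.1485,  0.0091]), 0.2)]
[(array([ 0.5951, -0.4622,  0.1831]), 0.56)] [(array([ 0.5962, -0.459 ,  0.1753]), 0.47)]
(array([ 73.8, 200.4,  30.3]), array([-0.574,  0.642, -1.376]))
```

View pics/s2c.png

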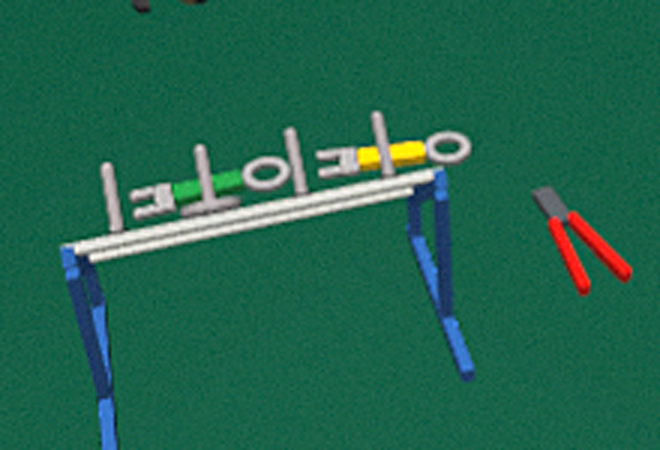

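Request:
step_arm:
  motion:
    - {"dp": [8,22,0],"twist": [-0.064,0.071,-0.153],"hand": 0}
    - {"dp": [16,44,0],"twist": [-0.128,0.143,-0.306],"hand": 0}
    - {"dp": [24,66,0],"twist": [-0.19,0.214,-0.459],"hand": 0}
    - {"dp": [32,88,0],"twist": [-0.255,0.285,-0.612],"hand": 0}
    - {"dp": [40,110,0],"twist": [-0.32,0.357,-0.765],"hand": 0}

```text
clock: 41.9
tool_pos: [0.4749, -0.2672, 0.2525]
eef_rot: [-0.062, 0.969, -0.076, 0.228]
contact_force: [0.6, -0.4, 0.8]
opening: 0.503
finger_force: 0.0
```

```bash
python3 - <<'E'
from h import *
s=r.get_state(); print(pose()[:3,3],s["q"].round(2))
print(plan([.5172,-.1685,.16],down(140)))
E
```

```text
[ 0.47488032 -0.26720604  0.25249438] [ 0.72  0.52 -0.34  2.23  2.24  0.09 -0.07]
(array([-12.9, 109.4,  89.1]), array([-0.341,  0.36 , -0.73 ]))
```

Request:
step_arm:
  motion:
    - {"dp": [-3,22,10],"twist": [-0.068,0.072,-0.146],"hand": 0}
    - {"dp": [-5,44,30],"twist": [-0.136,0.144,-0.292],"hand": 0}
    - {"dp": [-8,66,50],"twist": [-0.204,0.216,-0.438],"hand": 0}
    - {"dp": [-10,88,70],"twist": [-0.272,0.288,-0.584],"hand": 0}
    - {"dp": [-13,109,89],"twist": [-0.341,0.36,-0.73],"hand": 0}

```text
clock: 42.52
tool_pos: [0.5148, -0.1709, 0.1591]
eef_rot: [-0.267, 0.958, -0.041, 0.101]
contact_force: [0.8, -0.8, -0.1]
opening: 0.501
finger_force: 0.0
```

Request:
step_arm:
  motion:
    - {"dp": [0,0,0],"twist": [0,0,0],"hand": 0}
    - {"dp": [0,0,0],"twist": [0,0,0],"hand": 0}

```text
clock: 42.78
tool_pos: [0.5146, -0.1706, 0.1599]
eef_rot: [-0.265, 0.958, -0.04, 0.104]
contact_force: [-1.3, -0.6, -0.3]
opening: 0.5
finger_force: 0.0
```

```bash
python3 - <<'E'
from h import *
s=r.get_state(); print(pose()[:3,3],s["q"].round(2))
d=snap("wrist","w12.png"); res=spanners(d,["yellow","green"])
if "yellow" in res:
    o,y=res["yellow"]; print(plan([*o,.026],down(y+90)))
E
```

```text
[ 0.51458319 -0.17055408  0.15994095] [ 0.57  0.73 -0.51  2.09  1.12  0.34  1.26]
yellow handle [ 0.5152 -0.1698] size 74.3 24.4 z 0.0134 scores [(np.float64(1.0), 1), (np.float64(0.84), -1)] eye [ 0.5541 -0.1229] ring [ 0.5523 -0.1243] org [ 0.5177 -0.1668] yaw(to eye) 50.4 px [276. 159.]
(array([ 18.7,  20. , 131.9]), array([-0.163,  0.155, -0.339]))
```

```bash
python3 - <<'E'
from h import *
print(plan([.5176,-.168,.13],down(140.1)))
E
```

```text
(array([ 0.9,  5.1, 30.5]), array([-0.163,  0.155, -0.334]))
```

Request:
step_arm:
  motion:
    - {"dp": [0,1,8],"twist": [-0.041,0.039,-0.084],"hand": 0}
    - {"dp": [0,3,15],"twist": [-0.082,0.078,-0.168],"hand": 0}
    - {"dp": [1,4,23],"twist": [-0.122,0.116,-0.25],"hand": 0}
    - {"dp": [1,5,30],"twist": [-0.163,0.155,-0.334],"hand": 0}
    - {"dp": [1,5,30],"twist": [-0.163,0.155,-0.334],"hand": 0}

```text
clock: 43.45
tool_pos: [0.5182, -0.1681, 0.131]
eef_rot: [-0.423, 0.906, -0.0, 0.001]
contact_force: [0.8, 0.3, -0.1]
opening: 0.499
finger_force: 0.0
```

```bash
python3 - <<'E'
from h import *
s=r.get_state(); print(pose()[:3,3],s["q"].round(2))
d=snap("wrist"); res=spanners(d,["yellow"])
print(plan([.5176,-.168,.026],down(140.1)))
E
```

```text
[ 0.51822691 -0.16809239  0.13099828] [ 0.65  0.88 -0.74  1.9   0.9   0.73  1.82]
yellow handle [ 0.5155 -0.1698] size 74.8 24.0 z 0.0136 scores [(np.float64(1.0), 1), (np.float64(0.85), -1)] eye [ 0.5551 -0.1234] ring [ 0.5528 -0.1247] org [ 0.5181 -0.1668] yaw(to eye) 49.6 px [258. 187.]
(array([  0.3,   0.3, 105.2]), array([-0.002,  0.001, -0.001]))
```

Request:
step_arm:
  motion:
    - {"dp": [0,0,45],"twist": [-0.002,0.001,0],"hand": 0}
    - {"dp": [0,0,85],"twist": [-0.002,0.001,0],"hand": 0}
    - {"dp": [0,0,104],"twist": [-0.002,0.001,0],"hand": 0}
    - {"dp": [0,0,105],"twist": [-0.002,0.001,0],"hand": 0}

```text
clock: 44.0
tool_pos: [0.5168, -0.1672, 0.0257]
eef_rot: [-0.424, 0.906, 0.001, -0.001]
contact_force: [0.1, 0.3, 0.3]
opening: 0.499
finger_force: 0.0
```

Request:
step_arm:
  motion:
    - {"dp": [0,0,0],"twist": [0,0,0],"hand": -1}
    - {"dp": [0,0,0],"twist": [0,0,0],"hand": -1}
    - {"dp": [0,0,0],"twist": [0,0,0],"hand": -1}
    - {"dp": [0,0,0],"twist": [0,0,0],"hand": -1}
    - {"dp": [0,0,0],"twist": [0,0,0],"hand": -1}

```text
clock: 44.62
tool_pos: [0.5187, -0.1669, 0.0273]
eef_rot: [-0.424, 0.906, 0.0, 0.0]
contact_force: [-1.0, -0.0, 6.6]
opening: 0.264
finger_force: 45.0
```

```bash
python3 - <<'E'
from h import *
s=r.get_state(); print(s["opening"],s["contact_force"],s["q"].round(2)); P=pose(); print(P[:3,3],plan([.5176,-.168,.026],down(140.1)))
print("eye in tool",(P[:3,:3].T@(np.array([.5535,-.1243,.007])-P[:3,3])).round(4))
E
```

```text
0.26373871482258154 [-1.04201644 -0.0084933   6.64593983] [ 0.57  1.03 -0.59  1.93  1.11  0.56  1.64]
[ 0.51874159 -0.16688805  0.02730046] (array([1.6, 0.2, 1.3]), array([0.   , 0.001, 0.002]))
eye in tool [-0.0549  0.0005  0.0204]
```

Request:
step_arm:
  motion:
    - {"dp": [0,0,-40],"twist": [0,0,0],"hand": -1}
    - {"dp": [0,0,-90],"twist": [0,0,0],"hand": -1}
    - {"dp": [0,0,-145],"twist": [0,0,0],"hand": -1}
    - {"dp": [0,0,-200],"twist": [0,0,0],"hand": -1}

```text
clock: 45.12
tool_pos: [0.5178, -0.1671, 0.2279]
eef_rot: [-0.424, 0.905, 0.001, -0.0]
contact_force: [1.2, 0.3, -2.2]
opening: 0.268
finger_force: 45.0
```

```bash
sed -i 's/^EYE=.*/EYE=np.array([-.055,0,.0200])/' h.py; python3 - <<'E'
from h import *
s=r.get_state(); print(s["opening"],s["contact_force"],s["q"].round(2),pose()[:3,3])
print(tcp_for(2,.16),plan(tcp_for(2,.16),hang2()))
E
```

```text
0.2683225405003391 [ 1.20435253  0.31661574 -2.21342124] [ 0.72  0.75 -0.86  1.83  0.71  0.91  1.97] [ 0.5177864  -0.16706688  0.22787752]
[ 0.49378997 -0.30194227  0.25049723] (array([119. , -67.8, -22.8]), array([ 0.573, -0.64 ,  1.377]))
```

Request:
step_arm:
  motion:
    - {"dp": [13,-8,-8],"twist": [0.064,-0.071,0.153],"hand": -1}
    - {"dp": [26,-16,-12],"twist": [0.128,-0.142,0.306],"hand": -1}
    - {"dp": [39,-23,-16],"twist": [0.19,-0.213,0.459],"hand": -1}
    - {"dp": [52,-30,-20],"twist": [0.255,-0.285,0.612],"hand": -1}
    - {"dp": [65,-38,-23],"twist": [0.32,-0.356,0.765],"hand": -1}

```text
clock: 45.75
tool_pos: [0.5083, -0.2388, 0.2484]
eef_rot: [-0.095, 0.974, -0.069, 0.195]
contact_force: [0.7, -0.7, -1.6]
opening: 0.265
finger_force: 45.0
```

```bash
python3 - <<'E'
from h import *
s=r.get_state(); print(s["opening"],s["q"].round(2),pose()[:3,3])
print(plan(tcp_for(2,.16),hang2()))
E
```

```text
0.264584987198626 [ 0.68  0.55 -0.44  2.13  1.17  0.2   0.99] [ 0.50833969 -0.23877431  0.248415  ]
(array([ 25.8, -59.5,  -1.4]), array([ 0.272, -0.321,  0.713]))
```

Request:
step_arm:
  motion:
    - {"dp": [5,-12,0],"twist": [0.054,-0.064,0.143],"hand": -1}
    - {"dp": [10,-24,0],"twist": [0.109,-0.128,0.285],"hand": -1}
    - {"dp": [15,-36,-1],"twist": [0.163,-0.193,0.428],"hand": -1}
    - {"dp": [21,-48,-1],"twist": [0.218,-0.257,0.57],"hand": -1}
    - {"dp": [26,-60,-1],"twist": [0.272,-0.321,0.713],"hand": -1}

```text
clock: 46.38
tool_pos: [0.4962, -0.3025, 0.2507]
eef_rot: [0.152, 0.933, -0.101, 0.311]
contact_force: [-0.3, -0.4, -2.2]
opening: 0.265
finger_force: 45.0
```

```bash
python3 - <<'E'
from h import *
s=r.get_state(); print(s["opening"],s["q"].round(2),pose()[:3,3])
print(plan(tcp_for(2,.16),hang2()))
print(plan(tcp_for(2,.08),hang2()))
E
```

```text
0.26490510195118894 [ 1.01  0.68 -0.87  2.29  2.17  0.64 -0.37] [ 0.4961649  -0.30251381  0.25065808]
(array([ 2. , -0.3, -1.3]), array([ 0.08 , -0.113,  0.233]))
(array([-6.2, -7.7, 77.9]), array([ 0.08 , -0.113,  0.233]))
```

Request:
step_arm:
  motion:
    - {"dp": [1,0,0],"twist": [0.04,-0.056,0.117],"hand": -1}
    - {"dp": [2,0,-1],"twist": [0.08,-0.113,0.233],"hand": -1}
    - {"dp": [-2,-4,38],"twist": [0.08,-0.113,0.233],"hand": -1}
    - {"dp": [-6,-8,76],"twist": [0.08,-0.113,0.233],"hand": -1}
    - {"dp": [-6,-8,76],"twist": [0.08,-0.113,0.233],"hand": -1}

```text
clock: 47.0
tool_pos: [0.5398, -0.3326, 0.1922]
eef_rot: [0.264, 0.887, -0.109, 0.363]
contact_force: [-0.2, -0.3, -0.8]
opening: 0.263
finger_force: 45.0
```

```bash
python3 - <<'E'
from h import *
s=r.get_state(); print(s["opening"],s["q"].round(2),pose()[:3,3],s["contact_force"])
print(plan(tcp_for(2,.08),hang2()))
print(plan(tcp_for(2,.014),hang2()))
E
```

```text
0.2631485677148022 [ 0.97  0.92 -0.92  2.27  2.33  0.99 -0.67] [ 0.53976171 -0.33257391  0.19222086] [-0.23769094 -0.31042757 -0.78912406]
(array([-2.1,  0.3, -0.3]), array([ 0.001, -0.007,  0.003]))
(array([-2.6,  0.2, 65.7]), array([ 0.001, -0.007,  0.003]))
```

Request:
step_arm:
  motion:
    - {"dp": [-2,0,14],"twist": [0,-0.006,0.003],"hand": -1}
    - {"dp": [-2,0,30],"twist": [0,-0.006,0.003],"hand": -1}
    - {"dp": [-2,0,46],"twist": [0,-0.006,0.003],"hand": -1}
    - {"dp": [-2,0,60],"twist": [0,-0.006,0.003],"hand": -1}
    - {"dp": [-2,0,65],"twist": [0,-0.006,0.003],"hand": -1}

```text
clock: 47.62
tool_pos: [0.5798, -0.3579, 0.1487]
eef_rot: [0.264, 0.885, -0.11, 0.367]
contact_force: [0.4, -0.2, -2.1]
opening: 0.263
finger_force: 45.0
```

```bash
python3 - <<'E'
from h import *
s=r.get_state(); print(s["opening"],s["q"].round(2),pose()[:3,3],s["contact_force"])
print(plan(tcp_for(2,.014),hang2()))
E
```

```text
0.26299302558570564 [ 0.95  1.03 -0.88  2.15  2.39  0.98 -0.62] [ 0.57976948 -0.35789278  0.14871613] [ 0.38904205 -0.2105091  -2.07926063]
(array([ 0.6, -0.6,  1.4]), array([0.002, 0.001, 0.002]))
```

Release and back off, and look at green on the way.

Request:
step_arm:
  motion:
    - {"dp": [1,0,1],"twist": [0,0,0],"hand": -0.1}
    - {"dp": [1,0,1],"twist": [0,0,0],"hand": -0.1}
    - {"dp": [1,0,1],"twist": [0,0,0],"hand": -0.1}

```text
clock: 48.0
tool_pos: [0.5796, -0.3573, 0.1488]
eef_rot: [0.263, 0.885, -0.11, 0.368]
contact_force: [0.5, -0.7, -0.5]
opening: 0.45
finger_force: 0.0
```

Request:
step_arm:
  motion:
    - {"dp": [0,0,-30],"twist": [0,0,0],"hand": -0.1}
    - {"dp": [0,0,-70],"twist": [0,0,0],"hand": -0.1}
    - {"dp": [0,0,-120],"twist": [0,0,0],"hand": -0.1}
    - {"dp": [0,0,-180],"twist": [0,0,0],"hand": 0}

```text
clock: 48.5
tool_pos: [0.472, -0.2869, 0.2761]
eef_rot: [0.264, 0.885, -0.11, 0.368]
contact_force: [-0.6, 0.1, 1.5]
opening: 0.503
finger_force: 0.0
```

```bash
python3 - <<'E'
from h import *
s=r.get_state(); print(s["opening"],pose()[:3,3],s["q"].round(2))
d=snap("wrist","w13.png"); res=spanners(d,["green"]); print(find(d,"wrist","spanner_green"))
d=snap("scene","s3.png"); print(find(d,"scene","spanner_yellow"),find(d,"scene","spanner_red"))
d=snap("top","top3.png"); print(find(d,"top","spanner_yellow"),find(d,"top","spanner_red"),find(d,"top","spanner_green"))
print(peg(2,.012,-.01).round(3),peg(3,.012,-.01).round(3))
print(plan([.406,-.3207,.2],down(150)))
im=np.hstack([cv2.imread("pics/s3.png")[180:330,80:300],cv2.imread("pics/top3.png")[130:280,230:450]]); cv2.imwrite("pics/m3.png",cv2.resize(im,None,fx=1.8,fy=1.8))
E
```

```text
0.503429968243207 [ 0.47197944 -0.28689286  0.27610104] [ 1.01  0.69 -1.03  2.44  2.2   0.95 -0.74]
[]
[] [(array([ 0.5965, -0.4598,  0.182 ]), 0.49)]
[(array([ 0.5873, -0.3679,  0.1253]), 0.56)] [(array([ 0.5503, -0.4293,  0.1287]), 0.68)] []
[ 0.622 -0.386  0.166] [ 0.581 -0.449  0.166]
(array([ 79.5, -64.2,  25.3]), array([-0.636,  0.602, -1.535]))
```

View pics/m3.png

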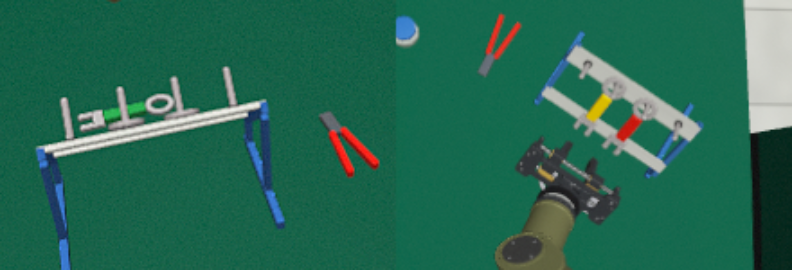

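Request:
step_arm:
  motion:
    - {"dp": [0,0,-15],"twist": [-0.06,0.057,-0.146],"hand": 0}
    - {"dp": [10,-8,-15],"twist": [-0.12,0.114,-0.292],"hand": 0}
    - {"dp": [20,-16,-10],"twist": [-0.18,0.17,-0.438],"hand": 0}
    - {"dp": [30,-24,-5],"twist": [-0.24,0.23,-0.584],"hand": 0}
    - {"dp": [40,-32,0],"twist": [-0.3,0.287,-0.73],"hand": 0}

```text
clock: 49.58
tool_pos: [0.4309, -0.2972, 0.2476]
eef_rot: [-0.072, 0.97, -0.07, 0.221]
contact_force: [-0.7, 0.6, -1.0]
opening: 0.501
finger_force: 0.0
```

```bash
python3 - <<'E'
from h import *
s=r.get_state(); print(pose()[:3,3],s["q"].round(2))
print(plan([.406,-.3207,.2],down(150)))
E
```

```text
[ 0.43094454 -0.29716522  0.24759394] [ 0.97  0.54 -0.53  2.25  1.91  0.12  0.4 ]
(array([ 46.2, -12.3,  34. ]), array([-0.358,  0.327, -0.881]))
```

Request:
step_arm:
  motion:
    - {"dp": [8,-2,3],"twist": [-0.06,0.055,-0.147],"hand": 0}
    - {"dp": [16,-4,8],"twist": [-0.12,0.109,-0.294],"hand": 0}
    - {"dp": [24,-6,13],"twist": [-0.18,0.164,-0.44],"hand": 0}
    - {"dp": [32,-8,20],"twist": [-0.24,0.218,-0.587],"hand": 0}
    - {"dp": [40,-10,27],"twist": [-0.3,0.273,-0.734],"hand": 0}

```text
clock: 50.2
tool_pos: [0.4077, -0.3149, 0.2081]
eef_rot: [-0.291, 0.949, -0.046, 0.114]
contact_force: [-0.1, -0.9, -0.5]
opening: 0.501
finger_force: 0.0
```

```bash
python3 - <<'E'
from h import *
s=r.get_state(); print(pose()[:3,3],s["q"].round(2))
d=snap("wrist"); spanners(d,["green"])
print(plan([.406,-.3207,.15],down(150)))
E
```

```text
[ 0.40773745 -0.3149235   0.20811096] [ 1.17  0.7  -0.86  2.11  1.01  0.49  1.77]
green handle [ 0.4016 -0.3273] size 71.0 24.4 z 0.0133 scores [(np.float64(1.0), 1), (np.float64(0.87), -1)] eye [ 0.4324 -0.2746] ring [ 0.4314 -0.2747] org [ 0.4036 -0.3238] yaw(to eye) 59.7 px [277. 132.]
(array([14.6,  5.8, 54.6]), array([-0.193,  0.152, -0.444]))
```

```bash
python3 - <<'E'
from h import *
print(plan([.4036,-.3238,.13],down(149.7)))
E
```

```text
(array([22. ,  7.6, 73.5]), array([-0.192,  0.153, -0.439]))
```

Request:
step_arm:
  motion:
    - {"dp": [5,2,15],"twist": [-0.048,0.038,-0.11],"hand": 0}
    - {"dp": [11,4,35],"twist": [-0.096,0.077,-0.22],"hand": 0}
    - {"dp": [16,6,55],"twist": [-0.144,0.115,-0.33],"hand": 0}
    - {"dp": [22,8,73],"twist": [-0.192,0.153,-0.439],"hand": 0}
    - {"dp": [22,8,73],"twist": [-0.192,0.153,-0.439],"hand": 0}

```text
clock: 50.88
tool_pos: [0.4049, -0.3218, 0.1313]
eef_rot: [-0.492, 0.871, -0.002, 0.003]
contact_force: [0.1, -0.2, -0.3]
opening: 0.503
finger_force: 0.0
```

```bash
python3 - <<'E'
from h import *
s=r.get_state(); print(pose()[:3,3],s["q"].round(2))
d=snap("wrist"); spanners(d,["green"])
print(plan([.4036,-.3238,.026],down(149.7)))
E
```

```text
[ 0.40493117 -0.3217585   0.13134243] [ 1.09  0.9  -0.88  1.98  1.03  0.78  2.18]
green handle [ 0.4028 -0.3259] size 74.5 24.0 z 0.0136 scores [(np.float64(1.0), 1), (np.float64(0.86), -1)] eye [ 0.4335 -0.2732] ring [ 0.432  -0.2752] org [ 0.4048 -0.3224] yaw(to eye) 59.8 px [257. 185.]
(array([  2.5,   0.8, 106.3]), array([-0.007,  0.003, -0.014]))
```

Request:
step_arm:
  motion:
    - {"dp": [2,1,45],"twist": [-0.007,0.003,-0.014],"hand": 0}
    - {"dp": [2,1,85],"twist": [-0.007,0.003,-0.014],"hand": 0}
    - {"dp": [2,1,104],"twist": [-0.007,0.003,-0.014],"hand": 0}
    - {"dp": [2,1,106],"twist": [-0.007,0.003,-0.014],"hand": 0}

```text
clock: 51.42
tool_pos: [0.4027, -0.3237, 0.0267]
eef_rot: [-0.498, 0.867, -0.0, -0.001]
contact_force: [-0.2, 0.1, 0.7]
opening: 0.5
finger_force: 0.0
```

Request:
step_arm:
  motion:
    - {"dp": [0,0,0],"twist": [0,0,0],"hand": -1}
    - {"dp": [0,0,0],"twist": [0,0,0],"hand": -1}
    - {"dp": [0,0,0],"twist": [0,0,0],"hand": -1}
    - {"dp": [0,0,0],"twist": [0,0,0],"hand": -1}
    - {"dp": [0,0,0],"twist": [0,0,0],"hand": -1}

```text
clock: 52.05
tool_pos: [0.4039, -0.3242, 0.0282]
eef_rot: [-0.499, 0.867, -0.001, -0.0]
contact_force: [-0.9, -0.5, 6.5]
opening: 0.267
finger_force: 45.0
```

```bash
python3 - <<'E'
from h import *
s=r.get_state(); print(s["opening"],s["contact_force"],s["q"].round(2)); P=pose(); print(P[:3,3])
print("eye in tool",(P[:3,:3].T@(np.array([.4318,-.2747,.007])-P[:3,3])).round(4))
E
```

```text
0.26732220458941286 [-0.94647948 -0.53988575  6.45869011] [ 1.01  1.06 -0.73  2.    1.29  0.66  1.99]
[ 0.4039404  -0.32416522  0.02816944]
eye in tool [-0.0568  0.0008  0.0211]
```

Request:
step_arm:
  motion:
    - {"dp": [0,0,-40],"twist": [0,0,0],"hand": -1}
    - {"dp": [0,0,-90],"twist": [0,0,0],"hand": -1}
    - {"dp": [0,0,-150],"twist": [0,0,0],"hand": -1}
    - {"dp": [0,0,-210],"twist": [0,0,0],"hand": -1}

```text
clock: 52.55
tool_pos: [0.4028, -0.3232, 0.2388]
eef_rot: [-0.499, 0.866, -0.0, -0.001]
contact_force: [1.7, -1.1, -1.3]
opening: 0.262
finger_force: 45.0
```

```bash
sed -i 's/^EYE=.*/EYE=np.array([-.0565,0.0005,.0208])/' h.py; python3 - <<'E'
from h import *
s=r.get_state(); print(s["opening"],s["contact_force"],s["q"].round(2),pose()[:3,3])
print(tcp_for(4,.16),plan(tcp_for(4,.16),hang2()))
E
```

```text
0.2616667863687695 [ 1.70700014 -1.08324637 -1.28735913] [ 1.16  0.75 -1.    1.89  0.79  0.96  2.4 ] [ 0.40277251 -0.32321786  0.23880491]
[ 0.40964181 -0.42672999  0.25000226] (array([ 86.1, -57.8, -11.1]), array([ 0.635, -0.603,  1.536]))
```

Request:
step_arm:
  motion:
    - {"dp": [8,-5,-15],"twist": [0.064,-0.06,0.154],"hand": -1}
    - {"dp": [16,-10,-20],"twist": [0.127,-0.12,0.307],"hand": -1}
    - {"dp": [24,-15,-20],"twist": [0.19,-0.18,0.461],"hand": -1}
    - {"dp": [32,-20,-20],"twist": [0.254,-0.241,0.614],"hand": -1}
    - {"dp": [40,-26,-20],"twist": [0.318,-0.3,0.768],"hand": -1}

```text
clock: 53.18
tool_pos: [0.4048, -0.3714, 0.257]
eef_rot: [-0.126, 0.969, -0.061, 0.203]
contact_force: [-0.0, -1.5, -2.5]
opening: 0.263
finger_force: 45.0
```

```bash
python3 - <<'E'
from h import *
s=r.get_state(); print(s["opening"],s["q"].round(2),pose()[:3,3])
print(plan(tcp_for(4,.16),hang2()))
E
```

```text
0.26272698091028873 [ 1.29  0.61 -0.78  2.09  0.83  0.28  1.76] [ 0.40475958 -0.37144668  0.25696653]
(array([ 13.2, -53. ,  12.1]), array([ 0.315, -0.3  ,  0.762]))
```

Request:
step_arm:
  motion:
    - {"dp": [2,-11,2],"twist": [0.063,-0.06,0.152],"hand": -1}
    - {"dp": [5,-21,4],"twist": [0.126,-0.12,0.305],"hand": -1}
    - {"dp": [8,-32,7],"twist": [0.19,-0.18,0.457],"hand": -1}
    - {"dp": [10,-42,9],"twist": [0.252,-0.24,0.61],"hand": -1}
    - {"dp": [13,-53,12],"twist": [0.315,-0.3,0.762],"hand": -1}

```text
clock: 53.8
tool_pos: [0.4045, -0.4133, 0.2459]
eef_rot: [0.074, 0.957, -0.077, 0.268]
contact_force: [-0.1, 0.5, -2.4]
opening: 0.264
finger_force: 45.0
```

```bash
python3 - <<'E'
from h import *
s=r.get_state(); print(s["opening"],s["q"].round(2),pose()[:3,3])
print(plan(tcp_for(4,.16),hang2()))
print(plan(tcp_for(4,.08),hang2()))
E
```

```text
0.264456855924853 [ 1.38  0.69 -0.86  2.16  1.82  0.28  0.46] [ 0.40451292 -0.41333716  0.24593127]
(array([ -7.8, -12.6,   1.6]), array([ 0.163, -0.204,  0.379]))
(array([-21.1, -28.2,  78.9]), array([ 0.163, -0.204,  0.379]))
```

Request:
step_arm:
  motion:
    - {"dp": [-2,-3,0],"twist": [0.04,-0.05,0.095],"hand": -1}
    - {"dp": [-4,-6,1],"twist": [0.08,-0.1,0.19],"hand": -1}
    - {"dp": [-6,-10,1],"twist": [0.12,-0.15,0.285],"hand": -1}
    - {"dp": [-8,-13,2],"twist": [0.163,-0.204,0.379],"hand": -1}
    - {"dp": [-8,-13,2],"twist": [0.163,-0.204,0.379],"hand": -1}

```text
clock: 54.42
tool_pos: [0.4097, -0.4255, 0.2484]
eef_rot: [0.263, 0.887, -0.108, 0.365]
contact_force: [-1.2, -0.2, -1.3]
opening: 0.264
finger_force: 45.0
```

```bash
python3 - <<'E'
from h import *
s=r.get_state(); print(s["opening"],s["q"].round(2),pose()[:3,3])
print(plan(tcp_for(4,.08),hang2()))
E
```

```text
0.26354757136045276 [ 1.51  0.92 -1.26  2.33  2.23  0.87 -0.26] [ 0.40966136 -0.42551358  0.24842635]
(array([-1.9, -1.4, 79.3]), array([ 0.005, -0.005,  0.004]))
```

Request:
step_arm:
  motion:
    - {"dp": [-2,-1,30],"twist": [0.005,-0.005,0.004],"hand": -1}
    - {"dp": [-2,-1,60],"twist": [0.005,-0.005,0.004],"hand": -1}
    - {"dp": [-2,-1,78],"twist": [0.005,-0.005,0.004],"hand": -1}
    - {"dp": [-2,-1,78],"twist": [0.005,-0.005,0.004],"hand": -1}

```text
clock: 54.92
tool_pos: [0.4571, -0.4589, 0.1954]
eef_rot: [0.266, 0.884, -0.111, 0.367]
contact_force: [-0.1, -0.1, -0.8]
opening: 0.271
finger_force: 45.0
```

```bash
python3 - <<'E'
from h import *
s=r.get_state(); print(s["opening"],s["q"].round(2),pose()[:3,3],s["contact_force"])
print(plan(tcp_for(4,.014),hang2()))
E
```

```text
0.27058142454348705 [ 1.43  1.06 -1.18  2.21  2.31  0.91 -0.23] [ 0.45713067 -0.45885411  0.19538952] [-0.10873326 -0.12098852 -0.76458229]
(array([ 2.1,  0.9, 66.8]), array([-0.003,  0.002, -0.001]))
```

Request:
step_arm:
  motion:
    - {"dp": [2,1,14],"twist": [-0.003,0.002,0],"hand": -1}
    - {"dp": [2,1,30],"twist": [-0.003,0.002,0],"hand": -1}
    - {"dp": [2,1,46],"twist": [-0.003,0.002,0],"hand": -1}
    - {"dp": [2,1,60],"twist": [-0.003,0.002,0],"hand": -1}
    - {"dp": [2,1,66],"twist": [-0.003,0.002,0],"hand": -1}

```text
clock: 55.55
tool_pos: [0.4959, -0.4832, 0.1471]
eef_rot: [0.266, 0.885, -0.11, 0.367]
contact_force: [0.5, -0.4, -1.5]
opening: 0.265
finger_force: 45.0
```

```bash
python3 - <<'E'
from h import *
s=r.get_state(); print(s["opening"],s["q"].round(2),pose()[:3,3],s["contact_force"])
print(plan(tcp_for(4,.014),hang2()))
E
```

```text
0.26537914981824534 [ 1.38  1.17 -1.13  2.1   2.37  0.9  -0.18] [ 0.4958594  -0.4832436   0.14709478] [ 0.54947518 -0.35613928 -1.46747106]
(array([ 0.2, -0.3,  0.3]), array([-0.   ,  0.001, -0.002]))
```

Request:
step_arm:
  motion:
    - {"dp": [0,0,0],"twist": [0,0,0],"hand": -0.1}
    - {"dp": [0,0,0],"twist": [0,0,0],"hand": -0.1}
    - {"dp": [0,0,0],"twist": [0,0,0],"hand": -0.1}

```text
clock: 55.92
tool_pos: [0.4955, -0.483, 0.1488]
eef_rot: [0.265, 0.884, -0.11, 0.368]
contact_force: [1.1, 0.0, -0.4]
opening: 0.45
finger_force: 0.0
```

Request:
step_arm:
  motion:
    - {"dp": [0,0,-30],"twist": [0,0,0],"hand": -0.1}
    - {"dp": [0,0,-70],"twist": [0,0,0],"hand": -0.1}
    - {"dp": [0,0,-120],"twist": [0,0,0],"hand": -0.1}
    - {"dp": [0,0,-180],"twist": [0,0,0],"hand": 0}
    - {"dp": [0,0,-180],"twist": [0,0,0],"hand": 0}

```text
clock: 56.55
tool_pos: [0.3876, -0.4117, 0.2779]
eef_rot: [0.264, 0.885, -0.112, 0.368]
contact_force: [0.8, 0.1, 0.1]
opening: 0.501
finger_force: 0.0
```

```bash
python3 - <<'E'
from h import *
d=snap("scene","s4.png"); 
for t in["spanner_red","spanner_green","spanner_yellow","housing1","drawer_handle","screw_jar","solder_reel","cutters"]: print(t,find(d,"scene",t))
d=snap("top","top4.png"); print([find(d,"top","spanner_"+t) for t in("red","yellow","green","blue")],find(d,"top","drawer_handle"),find(d,"top","housing1"))
im=np.hstack([cv2.imread("pics/s4.png")[120:330,80:380],cv2.imread("pics/top4.png")[115:325,90:420]]); cv2.imwrite("pics/m4.png",cv2.resize(im,None,fx=1.25,fy=1.25)); print(r.get_state()["clock"])
E
```

```text
spanner_red [(array([ 0.5924, -0.4591,  0.1807]), 0.45)]
spanner_green []
spanner_yellow []
housing1 []
drawer_handle [(array([0.5449, 0.2955, 0.0724]), 0.92), (array([ 0.6023, -0.4251,  0.1064]), 0.68)]
screw_jar [(array([0.7777, 0.0353, 0.0455]), 0.71), (array([0.7577, 0.2311, 0.0346]), 0.62)]
solder_reel [(array([0.7581, 0.2278, 0.0318]), 0.8)]
cutters [(array([ 0.7504, -0.1597,  0.0141]), 0.74), (array([0.5406, 0.2976, 0.0752]), 0.64)]
[[(array([ 0.5506, -0.4291,  0.132 ]), 0.78)], [(array([ 0.5894, -0.3654,  0.1242]), 0.62)], [(array([ 0.6061, -0.3953,  0.1547]), 0.52), (array([0.7454, 0.2409, 0.0387]), 0.34)], []] [(array([0.5216, 0.3161, 0.0743]), 0.76), (array([0.7492, 0.2383, 0.0392]), 0.53)] []
57.35
```

View pics/m4.png

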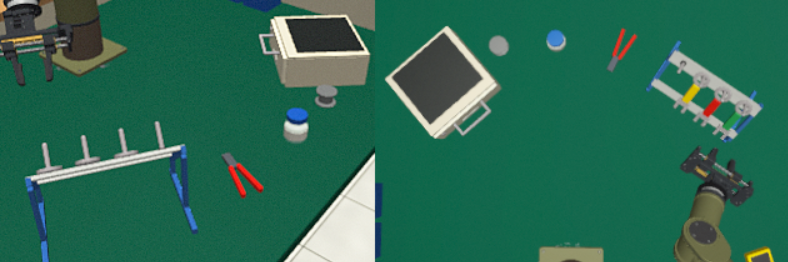

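```bash
python3 -c "
from plant import r
print(r.finish_job())"
```

```text
the job is handed in; nothing more can be done
None
```

I handed the job in at about 57 s of the 210 s allowed, with no verdict returned. The last pictures show the drawer shut, the red, yellow and green spanners (no blue one was there) each well back on its own peg, and the jar, reel and cutters where they were; all three housings were upright on the drawer floor when last seen, just before I shut it.

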